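Right the check cup and hold the probe in it

TASK

The white check cup for the food thermometer has been knocked over: stand it upright on the table with its blue top and hole upward, without dropping it, and let go of it. Then lift the yellow-handled probe out of its stand and lower its steel stem into the middle of the cup's hole, without the probe ever touching the cup, until the red band on the stem is level with the top of the cup. Finish still holding the probe there, upright, centred and still, with the mug, bowl and sauce bottle left alone.

Things in the scene. Friction and masses are not known exactly. Their poses are not given: they have to be found in the camera images.
- cup: White block 50 x 50 x 100 mm tall, 0.3 to 0.5 kg, 8 mm blue top, black foot. Round bore, 26 mm diameter, 88 mm deep, down its middle from the blue top. Origin: centre of its foot; z runs from foot to top. At the start it lies on a flat side on the table: z level, origin 25 mm up. Let go within 20 degrees of upright, foot edge on the table, it tips onto its foot.
- cup_mouth (a point): Centre of the mouth of the cup's bore, in the plane of the blue top, 100 mm from the cup's origin along its z axis; axes as the cup's.
- stand: Probe stand fixed to the table: aluminium column 50 x 50 mm, 100 mm tall, on a dark plate 90 x 90 x 8 mm, with a vertical 14 mm bore in the middle from top to bottom. Origin: centre of its underside, on the table; z up.
- probe: Steel stem, 8 mm diameter, 95 mm long, under a square yellow handle 24 x 24 x 50 mm tall with faces along x and y; 0.08 kg. Origin: the stem's tip; z runs up to the handle (95 to 145 mm from the tip). At the start the stem hangs in the stand's bore, upright, the handle resting on the stand's top, tip 5 mm above the table; pull it straight up.
- probe_band (a point): Middle of the red band (10 mm tall) round the probe's stem, on its axis, 60 mm above the tip.
- mug: Bystander: red mug, 76 mm across, 85 mm tall, handle to its +y. Origin: centre of its underside.
- bowl: Bystander: steel bowl, 120 mm across, 50 mm tall. Origin: centre of its underside.
- sauce: Bystander: red sauce bottle with a green cap, 56 mm across, 150 mm tall. Origin: centre of its underside.
There are look-alikes about, which are no part of the job. Several things have the shape of the cup; the one meant has the colours described above.

How it is judged:
By the outcome, as a careful person would: the job done as asked, in the order asked, and still so for the second after the job is handed in, while the arm keeps its last pose, push and grip.
It also fails if it takes over 61 s, if anything falls off the work surface, if the arm or the gripper's body presses on something with over 40 N, if the wrist force passes 120 N, or if a joint passes its speed limit or range.

ROBOT

A 7-joint arm with a two-finger parallel gripper is mounted at the origin on the work surface. World frame = base frame: x ahead of the robot, y to its left, z up, the work surface at z = 0. Lengths are in m, angles in rad, forces in N, time in s.
With the tool pointing down it reaches from about 0.4 to 0.875 m from the base axis. Payload 19.3 kg.
Tool frame: the origin (TCP) lies midway between the tips of the shut fingers; the grasp point (between the pads) lies 19 mm behind it (bot.grip_point_offset is the distance from the TCP to the grasp point, in m); z points along the fingers, y is the direction in which the jaws open and shut (so a half turn about z gives the same grasp; the last joint's range is limited). The gripper opens to 85 mm and grips with 20 to 120 N. Pads are 22 mm wide; open, the fingers measure 114 mm over their backs; the gripper's body (76 mm by 85 mm) begins 54 mm behind the grasp point. The pads swing forward as they close: fully open they stand 13 mm farther back than shut.
Start: joints at [1.094, 0.521, -0.036, 1.599, 0.021, 1.021, -0.113], TCP at [0.247, -0.574, 0.231] pointing down, gripper open.
Joint ranges: [-2.91, 2.91], [-0.3, 2.13], [-1.5, 1.42], [0.17, 2.43], [-1.26, 4.41], [0.16, 1.93], [-2.52, 2.52]. Speed limits (rad/s): [1.89, 1.89, 2.39, 2.39, 3.01, 3.01, 3.01].

INTERFACE

Orientations are given as [roll, pitch, yaw] about the fixed x, y, z axes, in that order (R = Rz(yaw) Ry(pitch) Rx(roll)).
In Python, from workcell import bot, viewer, workorder gives the robot as it stands.
- The arm moves only by the tool move_arm, never from a script. Its argument "plan" is a list of rows, each a list of 6 numbers: the shift along the tool's x, y, z scaled (see below), then the turn, a rotation vector about the tool's x, y, z scaled (see below). A call has 1 to 5 rows; each row shifts and turns the commanded pose from where the row before left it, along the tool's axes as they then stand; what a row does not reach is not made up. The controller multiplies each number of a shift by 0.025 m and each number of a turn by pi rad. A row lasts 1/10 s, in which the tool goes at most 50 mm and 8.59 degrees, less where a joint would pass 70% of its speed; a pose out of reach is approached as far as the arm can. A call with a number of a shift or a turn outside -1 to 1 is refused whole. A call with a gripper value outside its range is refused whole. "claw" is the closure, from -1 (fully open) to 1 (shut), so that 0 is half open, set as the call begins (left out, the last holds). The fingers move at their own pace and stop on an object; "force" is the grip in N (left out, the last holds). Time passes only in rows, so rows that do not move let the fingers close. It gives the time, the measured TCP pose, the force and the opening at its end, in the units of the state.
- bot.observe(): the state, without advancing time (a new reading comes with each control period).
- viewer.grab_frame(name): name is "scene" or "top" or "wrist"; returns the picture (420x560x3 uint8, red, green, blue); there is no depth.
- viewer.camera_info(name): a dict with "K" (3x3 intrinsics, pixels), "R" (3x3) and "t" (3): a world point X has camera coordinates R X + t. Camera axes: x right, y down, z forward; pixel columns grow to the right and rows downward; lengths in m; the calibration is good to about 2 mm. A picture is of the moment at which its call begins: read the wrist's pose just before it. camera_info takes no time and is no camera call; for the wrist camera it gives the pose at the moment of the call.
- workorder.job_done(): hands the job in, once; it reports no verdict.
The state is a dict: "clock": time; "qpos": joint angles; "qd": joint speeds; "joint_efforts": joint torques, N m; "position": TCP position; "tool_rot": TCP orientation; "force": force on the tool from outside, world axes, zero at the start; "moment": the same for the moment, N m; "grip_width": finger opening in m.
Only numpy, scipy, OpenCV 4.12 (cv2) and the standard library are available. Lean on these libraries where they do the work, as an engineer would, in place of code of your own. Each camera call takes 0.05 s, during which the arm holds its last target.

## Working session

There is one attempt and no reset: what is moved stays moved. The work goes in short steps, Python scripts to look and compute and a tool call to move; the robot and the scene stay as the last step left them, time stands still between calls to the robot, and variables do not carry over. Pictures are saved under pics/ and viewed, and the job is handed in when it is done.

Besides the shell and the picture viewer there is one more tool, called after "Request:" as name(argument=value, ...), one argument or row to a line, values as JSON. move_arm: Moves the arm, as the interface text tells. Shifts and turns lie within -1 to 1; 1 stands for 0.025 m of shift or pi rad of turn. Its arguments: {"type":"object","properties":{"plan":{"type":"array","items":{"type":"array","items":{"type":"number"}}},"claw":{"type":"number"},"force":{"type":"number"}},"required":["plan"]}

```bash
ls; mkdir -p pics
python3 - <<'E'
from workcell import bot, viewer
import cv2
print(bot.observe())
for n in ("scene","top","wrist"):
    i=viewer.camera_info(n);print(n,i)
    cv2.imwrite(f"pics/{n}0.png",viewer.grab_frame(n)[:,:,::-1])
E
```

```text
pics
{'clock': 0.0, 'qpos': array([ 1.09381111,  0.52203658, -0.03629719,  1.59998889,  0.02119902,
        1.02104349, -0.11279646]), 'qd': array([-0.00080208,  0.00015342, -0.00074248,  0.00013929,  0.00011832,
        0.00153634,  0.00154952]), 'joint_efforts': array([ 3.93438213e-04, -9.27084017e+01,  1.98033147e+00, -3.69931412e+01,
        1.79205474e-02,  8.11154925e-03, -1.35750125e-05]), 'position': array([ 0.24711521, -0.57373121,  0.23071883]), 'tool_rot': array([-3.14050484e+00,  8.94867786e-05,  4.06751775e-01]), 'force': array([-0.247259  ,  0.79742802,  0.08763337]), 'moment': array([ 0.01992306, -0.03833897, -0.01613746]), 'grip_width': 0.0851918001696709}
scene {'K': array([[516.48012417,   0.        , 273.84471176],
       [  0.        , 516.48012417, 213.5905624 ],
       [  0.        ,   0.        ,   1.        ]]), 'R': array([[ 0.45078186,  0.89263041,  0.00258078],
       [ 0.73039924, -0.36718936, -0.57592441],
       [-0.51314001,  0.26150128, -0.81749888]]), 't': array([-0.28068504, -0.35554429,  1.37195062])}
top {'K': array([[485.03539391,   0.        , 280.15117362],
       [  0.        , 485.03539391, 208.56760416],
       [  0.        ,   0.        ,   1.        ]]), 'R': array([[-0.0024825 , -0.99997475, -0.00665851],
       [-0.98636815,  0.00354417, -0.16451538],
       [ 0.16453482,  0.00615934, -0.98635204]]), 't': array([0.03048892, 0.53745517, 0.99665783])}
wrist {'K': array([[360.49757362,   0.        , 278.9234351 ],
       [  0.        , 360.49757362, 206.80402076],
       [  0.        ,   0.        ,   1.        ]]), 'R': array([[ 0.39647557, -0.91804474, -0.00098564],
       [-0.87289247, -0.37730781,  0.3093502 ],
       [-0.28436922, -0.12178944, -0.95094767]]), 't': array([-0.62471935, -0.04037368,  0.37975462])}
```

View pics/scene0.png

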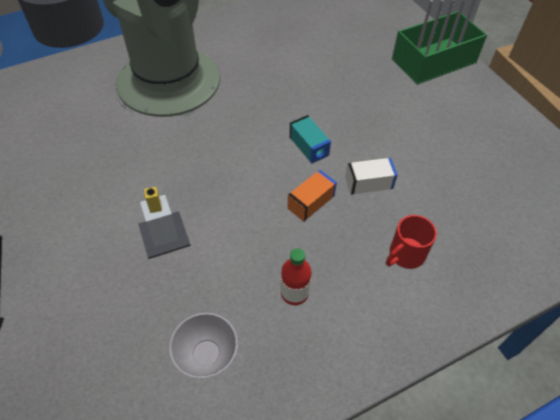

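View pics/top0.png

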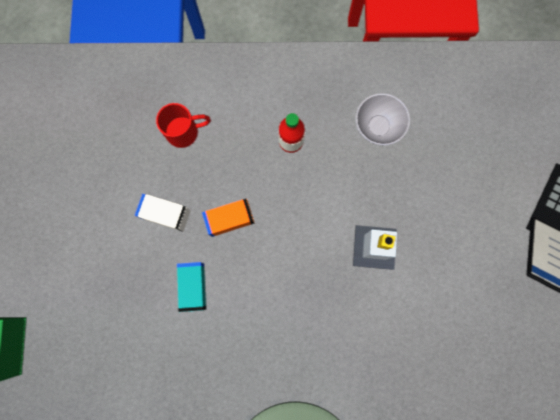

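View pics/wrist0.png

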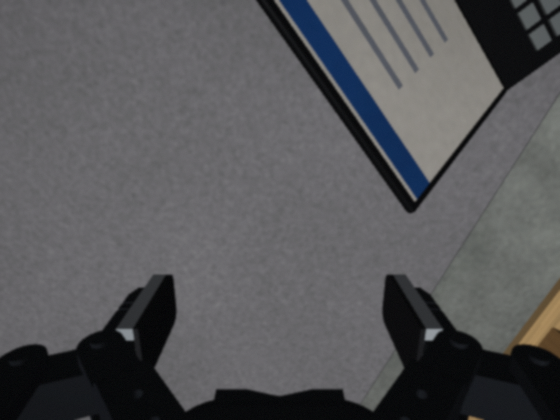

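The scene view has three cup-shaped candidates: white with a blue end at (371,176), orange at (312,195) and teal at (309,138). In the top view they are at (161,211), (228,217) and (191,287). White with a blue top and black foot is the one described. The stand and probe are at scene (155,205) and top (380,245). I'll check the choice in a close crop and measure.

```bash
cat > h.py <<'E'
import numpy as np, cv2
from workcell import bot, viewer
def info(n):
    i=viewer.camera_info(n); return np.array(i["K"]),np.array(i["R"]),np.array(i["t"])
def ray(c,p):
    K,R,t=c; d=R.T@np.linalg.solve(K,[p[0],p[1],1.]); return -R.T@t, d/np.linalg.norm(d)
def plane(c,p,z):
    o,d=ray(c,p); return o+d*(z-o[2])/d[2]
def tri(obs):
    A=np.zeros((3,3));b=np.zeros(3)
    L=[ray(c,p) for c,p in obs]
    for o,d in L:
        M=np.eye(3)-np.outer(d,d);A+=M;b+=M@o
    X=np.linalg.solve(A,b)
    return X,[np.linalg.norm((np.eye(3)-np.outer(d,d))@(X-o)) for o,d in L]
def proj(c,X):
    K,R,t=c; q=K@(R@np.array(X)+t); return q[:2]/q[2]
E
python3 - <<'E'
import cv2,numpy as np
def crop(n,x0,y0,w,h,s):
    return cv2.resize(cv2.imread(f"pics/{n}0.png")[y0:y0+h,x0:x0+w],None,fx=s,fy=s,interpolation=cv2.INTER_CUBIC)
a=crop("top",125,180,70,60,5.5);b=crop("scene",335,145,70,60,5.5)
c=crop("top",345,215,70,60,5.5);d=crop("scene",125,175,70,85,3.88);d=cv2.copyMakeBorder(d,0,0,0,385-d.shape[1],cv2.BORDER_CONSTANT)
d=d[:330];d=np.vstack([d,np.zeros((max(0,330-d.shape[0]),385,3),np.uint8)])
cv2.imwrite("pics/crop0.png",cv2.resize(np.vstack([np.hstack([a,b]),np.hstack([c,d])]),None,fx=.9,fy=.9))
E
```

```text
(no output)
```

View pics/crop0.png

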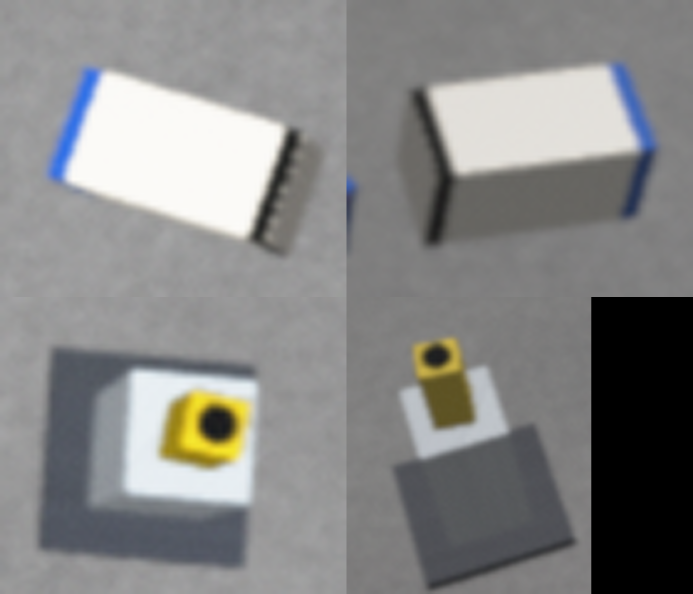

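The close crop confirms the white cup: blue end at top-view (139,205), black foot at (181,218). The yellow probe handle stands on the stand's column.

Run:
```python
from h import *
T=info("top");S=info("scene")
ct=lambda u,v:(125+(u+.5)/4.95-.5,180+(v+.5)/4.95-.5)
cs=lambda u,v:(335+(u-346.5+.5)/4.95-.5,145+(v+.5)/4.95-.5)
st=lambda u,v:(345+(u+.5)/4.95-.5,215+(v-297+.5)/4.95-.5)
ss=lambda u,v:(125+(u-346.5+.5)/3.49-.5,175+(v-297+.5)/3.49-.5)
for nm,a,b in [("blue far",ct(87,67),cs(622,63)),("blue near",ct(50,181),cs(656,150)),("foot far",ct(299,130),cs(414,88)),("foot near",ct(254,242),cs(453,178))]:
    print(nm,tri([(T,a),(S,b)]),plane(T,a,.05),plane(S,b,.05))
print("handle top",tri([(T,st(217,423)),(S,ss(437,357))]),plane(T,st(217,423),.15),plane(S,ss(437,357),.15))
for nm,a,b in [("farleft",st(132,369),ss(488,367)),("far right",None,ss(400,392)),("nearleft",st(126,493),ss(509,434)),("nearright",st(250,507),ss(420,458))]:
    if a: print(nm,tri([(T,a),(S,b)]),plane(T,a,.1))
    print(plane(S,b,.1))
```

```text
blue far (array([0.55972383, 0.30752716, 0.10220587]), [np.float64(0.002621415653044571), np.float64(0.002621415653044521)]) [0.57136594 0.32554121 0.05      ] [0.52531103 0.33947648 0.05      ]
blue near (array([ 0.53325036,  0.36391316, -0.01755916]), [np.float64(0.0038045437036948668), np.float64(0.0038045437036949813)]) [0.52131991 0.33930082 0.05      ] [0.5741845  0.32415538 0.05      ]
foot far (array([0.53317548, 0.21969481, 0.10382476]), [np.float64(0.0017992901237616572), np.float64(0.0017992901237617427)]) [0.54324623 0.23246112 0.05      ] [0.49594299 0.24803748 0.05      ]
foot near (array([ 0.50460888,  0.26902749, -0.01728294]), [np.float64(0.003892695173893772), np.float64(0.003892695173893749)]) [0.49454173 0.25034188 0.05      ] [0.54758896 0.23618047 0.05      ]
handle top (array([ 0.4588081 , -0.17743701,  0.14848883]), [np.float64(0.0006374297105476303), np.float64(0.0006374297105475888)]) [ 0.45847475 -0.17773013  0.15      ] [ 0.46033201 -0.17697023  0.15      ]
farleft (array([ 0.47858305, -0.15050645,  0.14726653]), [np.float64(0.004353132775649906), np.float64(0.004353132775650003)]) [ 0.48562408 -0.15491556  0.1       ]
[ 0.4391664  -0.14938469  0.1       ]
[ 0.43366714 -0.19970878  0.1       ]
nearleft (array([ 0.44163932, -0.1550223 ,  0.04020901]), [np.float64(0.0067243813423531), np.float64(0.006724381342352997)]) [ 0.43527185 -0.15081803  0.1       ]
[ 0.48854142 -0.1549654   0.1       ]
nearright (array([ 0.43524837, -0.2076898 ,  0.04138535]), [np.float64(0.006464154332659164), np.float64(0.006464154332659159)]) [ 0.42949381 -0.20053783  0.1       ]
[ 0.48181731 -0.20420809  0.1       ]
```

The white cup's centre is near (.534, .287), with its axis pointing at azimuth about 73°. The probe is at (.459, -.1775). I'll write a move planner and then go to hover over the cup.

```bash
cat >> h.py <<'E'
from scipy.spatial.transform import Rotation as Ro
def cur():
    o=bot.observe(); return np.array(o["position"]),Ro.from_euler('xyz',o["tool_rot"]),o
def down(psi,tilt=0): # yaw deg, tilt deg about tool y
    return Ro.from_euler('xyz',[np.pi,0,np.radians(psi)])*Ro.from_rotvec([0,np.radians(tilt),0])
def rows(p0,R0,p1,R1,n):
    w=(R0.inv()*R1).as_rotvec()
    for k in range(n):
        R=R0*Ro.from_rotvec(w*k/n)
        s=R.inv().apply((p1-p0)/n)/.025
        print(np.round(s,2).tolist()+np.round(w/n/np.pi,4).tolist())
E
python3 - <<'E'
from h import *
p,R,o=cur()
K,Rc,t=info("wrist"); c=-Rc.T@t
print("cam in tool",R.inv().apply(c-p),"look",R.inv().apply(Rc[2]),"up",R.inv().apply(Rc[1]))
# two legs
q=np.array([.49,-.20,.25]); rows(p,R,q,R,15)
print()
rows(q,R,np.array([.52,.27,.25]),down(73),20)
E
```

```text
cam in tool [ 0.07967739  0.00018077 -0.14222019] look [-3.09272277e-01  3.20553253e-04  9.50973478e-01] up [-9.50973072e-01  8.79605355e-04 -3.09272442e-01]
[0.99, -0.66, -0.05, 0.0, 0.0, 0.0]
[0.99, -0.66, -0.05, 0.0, 0.0, 0.0]
[0.99, -0.66, -0.05, 0.0, 0.0, 0.0]
[0.99, -0.66, -0.05, 0.0, 0.0, 0.0]
[0.99, -0.66, -0.05, 0.0, 0.0, 0.0]
[0.99, -0.66, -0.05, 0.0, 0.0, 0.0]
[0.99, -0.66, -0.05, 0.0, 0.0, 0.0]
[0.99, -0.66, -0.05, 0.0, 0.0, 0.0]
[0.99, -0.66, -0.05, 0.0, 0.0, 0.0]
[0.99, -0.66, -0.05, 0.0, 0.0, 0.0]
[0.99, -0.66, -0.05, 0.0, 0.0, 0.0]
[0.99, -0.66, -0.05, 0.0, 0.0, 0.0]
[0.99, -0.66, -0.05, 0.0, 0.0, 0.0]
[0.99, -0.66, -0.05, 0.0, 0.0, 0.0]
[0.99, -0.66, -0.05, 0.0, 0.0, 0.0]

[0.43, -0.84, 0.0, -0.0, -0.0, -0.0138]
[0.46, -0.82, 0.0, -0.0, -0.0, -0.0138]
[0.5, -0.8, 0.0, -0.0, -0.0, -0.0138]
[0.53, -0.78, 0.0, -0.0, -0.0, -0.0138]
[0.57, -0.75, 0.0, -0.0, -0.0, -0.0138]
[0.6, -0.73, 0.0, -0.0, -0.0, -0.0138]
[0.63, -0.7, 0.0, -0.0, -0.0, -0.0138]
[0.66, -0.67, 0.0, -0.0, -0.0, -0.0138]
[0.69, -0.64, 0.0, -0.0, -0.0, -0.0138]
[0.71, -0.61, 0.0, -0.0, -0.0, -0.0138]
[0.74, -0.58, 0.0, -0.0, -0.0, -0.0138]
[0.76, -0.55, 0.0, -0.0, -0.0, -0.0138]
[0.79, -0.52, 0.0, -0.0, -0.0, -0.0138]
[0.81, -0.48, 0.0, -0.0, -0.0, -0.0138]
[0.83, -0.45, 0.0, -0.0, -0.0, -0.0138]
[0.85, -0.41, 0.0, -0.0, -0.0, -0.0138]
[0.87, -0.37, 0.0, -0.0, -0.0, -0.0138]
[0.88, -0.33, 0.0, -0.0, -0.0, -0.0138]
[0.89, -0.3, 0.0, -0.0, -0.0, -0.0138]
[0.91, -0.26, 0.0, -0.0, -0.0, -0.0138]
```

Request:
move_arm(
  plan=[
    [0.99,-0.66,-0.05,0,0,0],
    [0.99,-0.66,-0.05,0,0,0],
    [0.99,-0.66,-0.05,0,0,0],
    [0.99,-0.66,-0.05,0,0,0],
    [0.99,-0.66,-0.05,0,0,0],
  ],
  claw=-1,
  force=60,
)

```text
clock: 0.65
position: [0.3287, -0.4481, 0.2375]
tool_rot: [-3.141, 0.0, 0.407]
force: [0.3, -0.8, 0.2]
grip_width: 0.0855
```

Request:
move_arm(
  plan=[
    [0.99,-0.66,-0.05,0,0,0],
    [0.99,-0.66,-0.05,0,0,0],
    [0.99,-0.66,-0.05,0,0,0],
    [0.99,-0.66,-0.05,0,0,0],
    [0.99,-0.66,-0.05,0,0,0],
  ],
)

```text
clock: 1.15
position: [0.4097, -0.3234, 0.2438]
tool_rot: [-3.141, 0.0, 0.407]
force: [1.0, -0.3, 0.9]
grip_width: 0.0855
```

Request:
move_arm(
  plan=[
    [0.99,-0.66,-0.05,0,0,0],
    [0.99,-0.66,-0.05,0,0,0],
    [0.99,-0.66,-0.05,0,0,0],
    [0.99,-0.66,-0.05,0,0,0],
    [0.99,-0.66,-0.05,0,0,0],
  ],
)

```text
clock: 1.65
position: [0.4907, -0.1987, 0.25]
tool_rot: [-3.141, 0.0, 0.407]
force: [0.8, -0.5, -0.6]
grip_width: 0.0858
```

Run:
```python
from h import *
p,R,o=cur();print(p,o["clock"],o["qpos"])
np.savez("w1.npz",*info("wrist"))
cv2.imwrite("pics/w1.png",viewer.grab_frame("wrist")[:,:,::-1])
rows(p,R,np.array([.52,.27,.25]),down(73),20)
```

```text
[ 0.49074095 -0.19873068  0.25002991] 1.65 [ 0.40817585  0.35283484 -0.17513479  1.82327005  0.07300667  0.97190362
 -0.96168576]
[0.42, -0.84, 0.0, -0.0, 0.0, -0.0138]
[0.46, -0.82, 0.0, -0.0, 0.0, -0.0138]
[0.5, -0.8, 0.0, -0.0, 0.0, -0.0138]
[0.53, -0.78, 0.0, -0.0, 0.0, -0.0138]
[0.56, -0.75, 0.0, -0.0, 0.0, -0.0138]
[0.59, -0.73, 0.0, -0.0, 0.0, -0.0138]
[0.63, -0.7, 0.0, -0.0, 0.0, -0.0138]
[0.66, -0.67, 0.0, -0.0, 0.0, -0.0138]
[0.68, -0.64, 0.0, -0.0, 0.0, -0.0138]
[0.71, -0.61, 0.0, -0.0, 0.0, -0.0138]
[0.74, -0.58, 0.0, -0.0, 0.0, -0.0138]
[0.76, -0.55, 0.0, -0.0, 0.0, -0.0138]
[0.78, -0.52, 0.0, -0.0, 0.0, -0.0138]
[0.81, -0.48, 0.0, -0.0, 0.0, -0.0138]
[0.83, -0.45, 0.0, -0.0, 0.0, -0.0138]
[0.85, -0.41, 0.0, -0.0, 0.0, -0.0138]
[0.86, -0.37, 0.0, -0.0, 0.0, -0.0138]
[0.88, -0.33, 0.0, -0.0, 0.0, -0.0138]
[0.89, -0.3, 0.0, -0.0, 0.0, -0.0138]
[0.9, -0.26, 0.0, -0.0, 0.0, -0.0138]
```

View pics/w1.png

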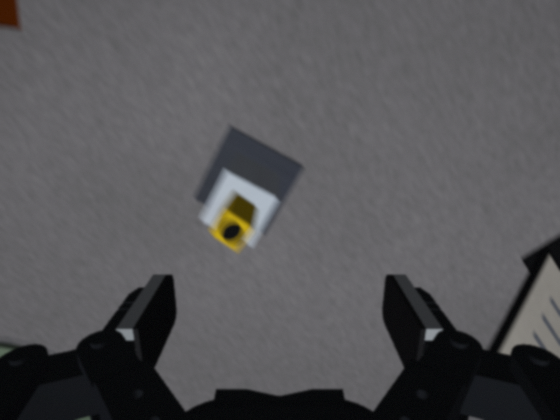

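The wrist view shows the stand at about (240,200) and the handle's black top at (232,231). Next, on to the cup.

Request:
move_arm(
  plan=[
    [0.42,-0.84,0,0,0,-0.0138],
    [0.46,-0.82,0,0,0,-0.0138],
    [0.5,-0.8,0,0,0,-0.0138],
    [0.53,-0.78,0,0,0,-0.0138],
    [0.56,-0.75,0,0,0,-0.0138],
  ],
)

```text
clock: 2.2
position: [0.4969, -0.0806, 0.2501]
tool_rot: [-3.141, 0.0, 0.628]
force: [-0.1, 0.8, 0.8]
grip_width: 0.0853
```

Request:
move_arm(
  plan=[
    [0.59,-0.73,0,0,0,-0.0138],
    [0.63,-0.7,0,0,0,-0.0138],
    [0.66,-0.67,0,0,0,-0.0138],
    [0.68,-0.64,0,0,0,-0.0138],
    [0.71,-0.61,0,0,0,-0.0138],
  ],
)

```text
clock: 2.7
position: [0.5042, 0.0362, 0.2501]
tool_rot: [3.142, 0.0, 0.844]
force: [0.0, 0.1, -0.7]
grip_width: 0.0853
```

Request:
move_arm(
  plan=[
    [0.74,-0.58,0,0,0,-0.0138],
    [0.76,-0.55,0,0,0,-0.0138],
    [0.78,-0.52,0,0,0,-0.0138],
    [0.81,-0.48,0,0,0,-0.0138],
    [0.83,-0.45,0,0,0,-0.0138],
  ],
)

```text
clock: 3.2
position: [0.5112, 0.1534, 0.2501]
tool_rot: [3.142, 0.0, 1.061]
force: [-0.0, 0.0, -0.7]
grip_width: 0.0856
```

Run:
```python
from h import *
p,R,o=cur();print(p,o["clock"],o["qpos"])
np.savez("w2.npz",*info("wrist"))
cv2.imwrite("pics/w2.png",viewer.grab_frame("wrist")[:,:,::-1])
a=np.load("w1.npz");c=[a[k] for k in a.files]
print(plane(c,(232,231),.15), tri([(c,(232,231)),(info("top"),(388.5,240.1))]))
```

```text
[0.51123746 0.15339754 0.25011515] 3.2 [-0.06710535  0.38243303 -0.43983564  1.80228201  0.19024825  0.99871976
 -1.09247787]
[ 0.46131468 -0.17474753  0.15      ] (array([ 0.45928849, -0.17663074,  0.14704419]), [np.float64(0.0019206052430991865), np.float64(0.0019206052430992254)])
```

View pics/w2.png

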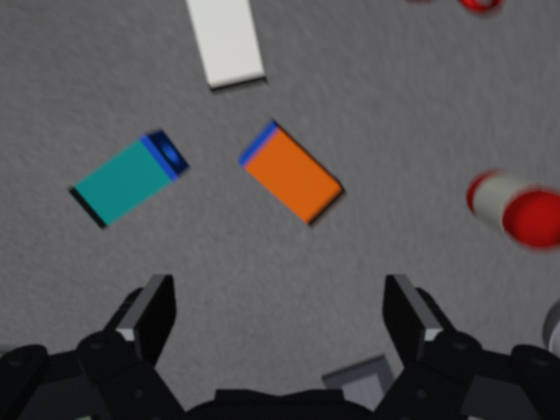

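The white cup's foot is at (238,85), with the orange block at (290,172) and the teal one at (130,180). Five more rows.

Request:
move_arm(
  plan=[
    [0.85,-0.41,0,0,0,-0.0138],
    [0.86,-0.37,0,0,0,-0.0138],
    [0.88,-0.33,0,0,0,-0.0138],
    [0.89,-0.3,0,0,0,-0.0138],
    [0.9,-0.26,0,0,0,-0.0138],
  ],
)

```text
clock: 3.75
position: [0.5186, 0.2703, 0.2501]
tool_rot: [-3.142, 0.0, 1.277]
force: [0.3, 0.3, 0.7]
grip_width: 0.0851
```

Run:
```python
from h import *
p,R,o=cur();print(p,o["clock"],o["qpos"])
np.savez("w3.npz",*info("wrist"))
im=viewer.grab_frame("wrist")[:,:,::-1]
cv2.imwrite("pics/w3.png",im)
```

```text
[0.51858555 0.27032823 0.25010665] 3.75 [-0.22930736  0.47508672 -0.49794519  1.66971678  0.25297085  1.06149767
 -1.09837038]
```

View pics/w3.png

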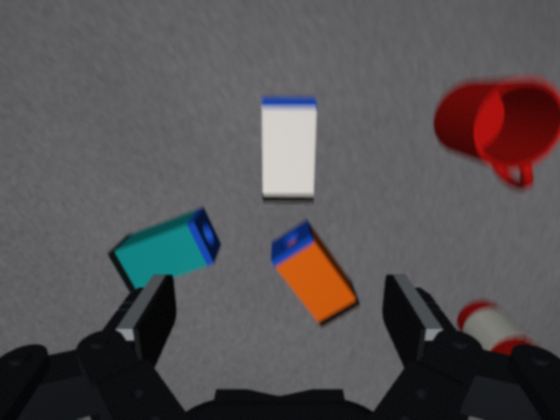

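The cup is now near the centre: blue end at (289,99), black foot at (288,197), axis nearly vertical in the image. The orange block's blue end is at (293,242).

Run:
```python
from h import *
im=cv2.imread("pics/w3.png")
cv2.imwrite("pics/w3c.png",cv2.resize(im[80:215,240:340],None,fx=4.4,fy=4.4,interpolation=cv2.INTER_CUBIC))
hsv=cv2.cvtColor(im,cv2.COLOR_BGR2HSV)
sub=np.zeros(im.shape[:2],bool);sub[85:205,250:330]=1
white=((hsv[...,2]>150)&(hsv[...,1]<60)&sub).astype(np.uint8)
blue=((hsv[...,0]>100)&(hsv[...,0]<130)&(hsv[...,1]>130)&(hsv[...,2]>90)&sub).astype(np.uint8)
a=np.load("w3.npz");c=[a[k] for k in a.files]
r=[]
for n,m in(("white",white),("blue",blue)):
    rc=cv2.minAreaRect(np.argwhere(m)[:,::-1].astype(np.float32)); b=cv2.boxPoints(rc); print(n,rc)
    for q in b: print(q,plane(c,q,.05))
```

```text
white ((288.4999694824219, 149.5), (54.99999237060547, 88.99998474121094), -0.0)
[260.99997 194.     ] [0.49670738 0.25737926 0.05      ]
[260.99997 105.00001] [0.52235374 0.33803476 0.05      ]
[315.99997 105.     ] [0.57051997 0.3235304  0.05      ]
[315.99997 194.     ] [0.54870111 0.24171098 0.05      ]
blue ((288.5, 100.5), (7.0, 53.0), 90.0)
[262.  97.] [0.52534508 0.34444451 0.05      ]
[315.  97.] [0.57145471 0.33056029 0.05      ]
[315. 104.] [0.56987178 0.3246448  0.05      ]
[262. 104.] [0.5234954  0.33861008 0.05      ]
```

View pics/w3c.png

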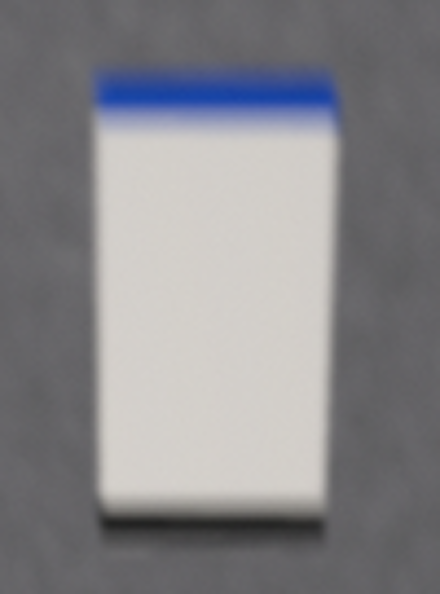

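Run:
```python
from h import *
a=np.load("w3.npz");c=[a[k] for k in a.files]
A,B,C,D=[plane(c,q,.05) for q in[(261.6,96.2),(316.1,96.2),(262.3,197.5),(313.5,197.5)]]
m=(A+B)/2;f=(C+D)/2
print(A,B,C,D,m,f,np.linalg.norm(m-f),np.degrees(np.arctan2(*(m-f)[[1,0]])),np.linalg.norm(A-B),np.linalg.norm(C-D))
# height from two views: blue/foot corners wrist+top (pixels from the first crop)
T=info("top")
ct=lambda u,v:(125+(u+.5)/4.95-.5,180+(v+.5)/4.95-.5)
for n,w,u in(("bl far",(316.1,96.2),ct(87,67)),("bl near",(261.6,96.2),ct(50,181)),("ft far",(313.5,197.5),ct(299,130)),("ft near",(262.3,197.5),ct(254,242))):
    print(n,tri([(c,w),(T,u)]))
```

```text
[0.52520739 0.34521174 0.05      ] [0.57259093 0.33094401 0.05      ] [0.49684786 0.25357296 0.05      ] [0.5454009  0.23894109 0.05      ] [0.54889916 0.33807787 0.05      ] [0.52112438 0.24625702 0.05      ] 0.09592969670741434 73.17002037038617 0.049485025077866056 0.05070984810231317
bl far (array([0.57421445, 0.33017149, 0.034623  ]), [np.float64(0.00024733828277500854), np.float64(0.0002473382827746417)])
bl near (array([0.52424846, 0.34517084, 0.03098417]), [np.float64(4.992185445941581e-05), np.float64(4.992185445949744e-05)])
ft far (array([0.54547831, 0.23502264, 0.03745729]), [np.float64(6.0796697869365125e-05), np.float64(6.079669786925979e-05)])
ft near (array([0.49567585, 0.25178796, 0.04294343]), [np.float64(0.0002789024540147308), np.float64(0.0002789024540149051)])
```

Run:
```python
from h import *
p,R,o=cur()
R1=down(73.0,-45); gp=np.array([.5397,.3054,.034]); t=gp+R1.apply([0,0,.019]); print(t)
h=t+[0,0,.09]
rows(p,R,h,R1,10);print();rows(h,R1,t,R1,5)
```

```text
[0.53577198 0.29255202 0.02056497]
[0.09, 0.05, 0.56, 0.0001, -0.0251, 0.0003]
[0.13, 0.05, 0.55, 0.0001, -0.0251, 0.0003]
[0.18, 0.05, 0.54, 0.0001, -0.0251, 0.0003]
[0.22, 0.05, 0.52, 0.0001, -0.0251, 0.0003]
[0.26, 0.05, 0.5, 0.0001, -0.0251, 0.0003]
[0.3, 0.05, 0.48, 0.0001, -0.0251, 0.0003]
[0.33, 0.05, 0.46, 0.0001, -0.0251, 0.0003]
[0.37, 0.05, 0.43, 0.0001, -0.0251, 0.0003]
[0.4, 0.05, 0.4, 0.0001, -0.0251, 0.0003]
[0.43, 0.05, 0.37, 0.0001, -0.0251, 0.0003]

[0.51, -0.0, 0.51, 0.0, 0.0, 0.0]
[0.51, -0.0, 0.51, 0.0, 0.0, 0.0]
[0.51, -0.0, 0.51, 0.0, 0.0, 0.0]
[0.51, -0.0, 0.51, 0.0, 0.0, 0.0]
[0.51, -0.0, 0.51, 0.0, 0.0, 0.0]
```

Request:
move_arm(
  plan=[
    [0.09,0.05,0.56,0,-0.025,0.0003],
    [0.13,0.05,0.55,0,-0.025,0.0003],
    [0.18,0.05,0.54,0,-0.025,0.0003],
    [0.22,0.05,0.52,0,-0.025,0.0003],
    [0.26,0.05,0.5,0,-0.025,0.0003],
  ],
)

```text
clock: 4.3
position: [0.5282, 0.2785, 0.18]
tool_rot: [3.14, 0.396, 1.27]
force: [0.2, -0.1, 0.9]
grip_width: 0.0854
```

Request:
move_arm(
  plan=[
    [0.3,0.05,0.48,0,-0.025,0.0003],
    [0.33,0.05,0.46,0,-0.025,0.0003],
    [0.37,0.05,0.43,0,-0.025,0.0003],
    [0.4,0.05,0.4,0,-0.025,0.0003],
    [0.43,0.05,0.37,0,-0.025,0.0003],
  ],
)

```text
clock: 4.8
position: [0.5377, 0.2873, 0.11]
tool_rot: [3.137, 0.788, 1.264]
force: [0.5, -0.2, 0.3]
grip_width: 0.0856
```

Run:
```python
from h import *
p,R,o=cur();print(p,o["clock"],o["qpos"],o["force"])
for n in("wrist","scene"):
    cv2.imwrite(f"pics/{n}4.png",viewer.grab_frame(n)[:,:,::-1])
a,b=cv2.imread("pics/wrist4.png"),cv2.imread("pics/scene4.png")
cv2.imwrite("pics/p4.png",cv2.resize(np.hstack([a,b]),(800,300)))
R1=down(73.0,-45); gp=np.array([.5397,.3054,.034]); t=gp+R1.apply([0,0,.019])
rows(p,R,t,R1,5)
```

```text
[0.53765798 0.28726446 0.11000398] 4.8 [-0.64433388  1.03611102 -0.26202448  1.17739624  0.50920283  1.71809039
 -1.30351439] [ 0.45648641 -0.22209066  0.33690437]
[0.53, -0.03, 0.48, -0.0002, 0.0002, -0.0005]
[0.53, -0.03, 0.48, -0.0002, 0.0002, -0.0005]
[0.53, -0.03, 0.48, -0.0002, 0.0002, -0.0005]
[0.53, -0.03, 0.48, -0.0002, 0.0002, -0.0005]
[0.53, -0.03, 0.48, -0.0002, 0.0002, -0.0005]
```

View pics/p4.png

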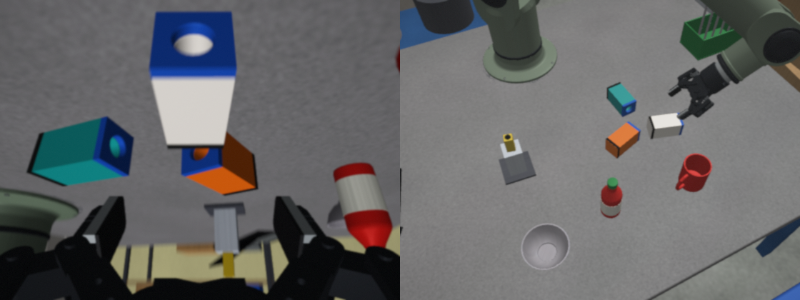

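The wrist view shows the cup square on, with its bore at (193,42) of the half-scale picture and the jaws to either side of its axis. Descending.

Request:
move_arm(
  plan=[
    [0.53,-0.03,0.48,0,0,-0.0005],
    [0.53,-0.03,0.48,0,0,-0.0005],
    [0.53,-0.03,0.48,0,0,-0.0005],
    [0.53,-0.03,0.48,0,0,-0.0005],
    [0.53,-0.03,0.48,0,0,-0.0005],
  ],
)

```text
clock: 5.4
position: [0.5361, 0.2919, 0.0197]
tool_rot: [-3.138, 0.785, 1.273]
force: [-0.4, 0.1, 0.0]
grip_width: 0.0851
```

Run:
```python
from h import *
p,R,o=cur();print(p,o["clock"],o["qpos"],o["force"])
for n in("wrist","scene"):
    cv2.imwrite(f"pics/{n}5.png",viewer.grab_frame(n)[:,:,::-1])
a,b=cv2.imread("pics/wrist5.png"),cv2.imread("pics/scene5.png")[60:270,280:560]
cv2.imwrite("pics/p5.png",cv2.resize(np.hstack([a,cv2.resize(b,(560,420))]),(800,300)))
R1=down(73.0,-45); gp=np.array([.5397,.3054,.034]); t=gp+R1.apply([0,0,.019])
rows(p,R,t,R1,1)
```

```text
[0.53606349 0.29189485 0.01969082] 5.4 [-0.65178411  1.15503584 -0.25872839  1.16215532  0.5257047   1.62247413
 -1.33950536] [-0.35660036  0.11692462  0.00754587]
[-0.01, -0.02, -0.04, -0.0013, -0.0001, -0.0003]
```

View pics/p5.png

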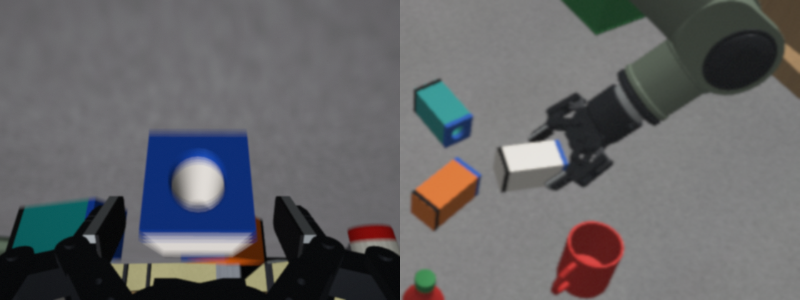

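The jaws straddle the cup with its blue face centred at (197,185), so I'll close.

Request:
move_arm(
  plan=[
    [0,0,0,0,0,0],
    [0,0,0,0,0,0],
    [0,0,0,0,0,0],
    [0,0,0,0,0,0],
    [0,0,0,0,0,0],
  ],
  claw=1,
  force=70,
)

```text
clock: 6.0
position: [0.5365, 0.2926, 0.0221]
tool_rot: [-3.14, 0.784, 1.272]
force: [1.0, 3.0, 6.4]
grip_width: 0.0492
```

Request:
move_arm(
  plan=[
    [0,0,0,0,0,0],
    [0,0,0,0,0,0],
    [0,0,0,0,0,0],
  ],
)

```text
clock: 6.3
position: [0.5365, 0.2926, 0.0221]
tool_rot: [-3.14, 0.784, 1.272]
force: [1.8, 4.1, 7.3]
grip_width: 0.0492
```

Run:
```python
from h import *
p,R,o=cur();print(p,o["clock"],o["force"],o["grip_width"],R.as_euler('xyz'))
for n in("wrist","scene"):
    cv2.imwrite(f"pics/{n}6.png",viewer.grab_frame(n)[:,:,::-1])
a,b=cv2.imread("pics/wrist6.png"),cv2.imread("pics/scene6.png")[60:270,280:560]
cv2.imwrite("pics/p6.png",cv2.resize(np.hstack([a,cv2.resize(b,(560,420))]),(800,300)))
```

```text
[0.53650498 0.29261989 0.02205204] 6.3 [1.81732515 4.07324011 7.3288256 ] 0.04924964992158105 [-3.13998252  0.78394439  1.27212071]
```

View pics/p6.png

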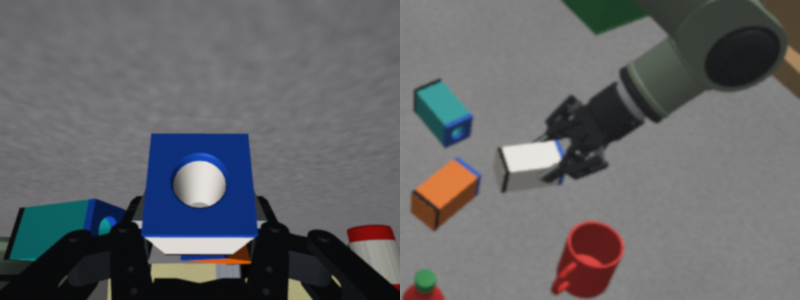

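The cup is gripped at 49 mm. Lift 60 mm, then turn about the jaw axis.

Request:
move_arm(
  plan=[
    [-0.34,0,-0.34,0,0,0],
    [-0.45,0,-0.45,0,0,0],
    [-0.45,0,-0.45,0,0,0],
    [-0.34,0,-0.34,0,0,0],
    [-0.12,0,-0.12,0,0,0],
  ],
)

```text
clock: 6.9
position: [0.5368, 0.2924, 0.0832]
tool_rot: [-3.141, 0.783, 1.271]
force: [0.1, 0.7, -3.7]
grip_width: 0.049
```

Request:
move_arm(
  plan=[
    [0.09,0,0,0,0.035,0],
    [0.11,0,0,0,0.04,0],
    [0.11,0,0,0,0.04,0],
    [0.11,0,0,0,0.04,0],
    [0.11,0,0,0,0.04,0],
  ],
)

```text
clock: 7.4
position: [0.5395, 0.3029, 0.0752]
tool_rot: [-3.141, 0.168, 1.271]
force: [1.5, -0.3, -5.3]
grip_width: 0.0498
```

Run:
```python
from h import *
p,R,o=cur();print(p,o["clock"],o["force"],o["grip_width"],R.as_euler('xyz'),o["qpos"])
for n in("wrist","scene"):
    cv2.imwrite(f"pics/{n}7.png",viewer.grab_frame(n)[:,:,::-1])
a,b=cv2.imread("pics/wrist7.png"),cv2.imread("pics/scene7.png")[60:270,280:560]
cv2.imwrite("pics/p7.png",cv2.resize(np.hstack([a,cv2.resize(b,(560,420))]),(800,300)))
```

```text
[0.53954507 0.30288123 0.07517462] 7.4 [ 1.53674486 -0.32739722 -5.3034426 ] 0.0498075295777694 [-3.14057234  0.16777364  1.27120939] [-0.38792436  0.79546367 -0.4268426   1.59852649  0.46538643  0.99935241
 -1.31251468]
```

View pics/p7.png

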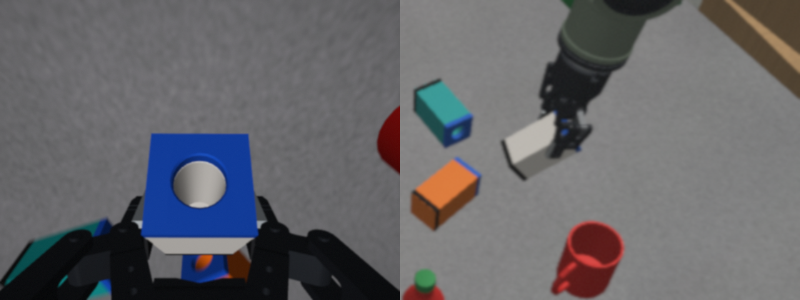

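The cup is steady in the hand, with its bore still at (198,184) in the half-scale wrist view. Continuing the turn.

Request:
move_arm(
  plan=[
    [0.11,0,0,0,0.04,0],
    [0.11,0,0,0,0.04,0],
    [0.11,0,0,0,0.04,0],
  ],
)

```text
clock: 7.8
position: [0.5417, 0.3112, 0.0743]
tool_rot: [-3.14, -0.206, 1.272]
force: [0.9, -0.5, -4.8]
grip_width: 0.049
```

Run:
```python
from h import *
p,R,o=cur();print(p,o["clock"],o["force"],o["grip_width"],R.as_euler('xyz'),o["qpos"])
```

```text
[0.54172074 0.31116049 0.07429756] 7.8 [ 0.9234462  -0.45333076 -4.76404467] 0.04897571110562789 [-3.13987695 -0.20649183  1.27176742] [-0.16205877  0.72308014 -0.5499057   1.82597151  0.4278979   0.54861963
 -1.21668778]
```

Joint 6 would run out (0.55, limit 0.16) if I kept tilting outward. I'll yaw the hand while tilting, since the cup's yaw is free, so that it leans sideways instead.

```bash
cat >> h.py <<'E'
def rows_gp(p0,R0,g1,R1,n):  # grasp point straight line, rotation slerp
    w=(R0.inv()*R1).as_rotvec(); off=np.array([0,0,.019]); g0=p0-R0.apply(off)
    P=p0;
    for k in range(n):
        R=R0*Ro.from_rotvec(w*k/n); Rn=R0*Ro.from_rotvec(w*(k+1)/n)
        Pn=g0+(g1-g0)*(k+1)/n+Rn.apply(off)
        s=R.inv().apply(Pn-P)/.025
        # lowest cup corner: cup axis in tool frame at 45deg: z_cup
        zc=Rn.apply(Ro.from_rotvec([0,-np.pi/4,0]).apply([0,0,-1])); 
        print(np.round(s,2).tolist()+np.round(w/n/np.pi,4).tolist(), "cupz",np.round(zc,2)); P=Pn
E
python3 - <<'E'
from h import *
p,R,o=cur(); g=p-R.apply([0,0,.019]); print(g)
R1=down(128,45); print(np.degrees((R.inv()*R1).magnitude()))
rows_gp(p,R,g+[0.0,0.01,.02],R1,10)
E
```

```text
[0.54060431 0.30742824 0.0928939 ]
63.62334837384109
[0.09, -0.05, -0.07, 0.0147, 0.0169, -0.0273] cupz [0.12 0.49 0.87]
[0.1, -0.05, -0.07, 0.0147, 0.0169, -0.0273] cupz [0.09 0.44 0.89]
[0.1, -0.04, -0.07, 0.0147, 0.0169, -0.0273] cupz [0.06 0.4  0.92]
[0.11, -0.04, -0.06, 0.0147, 0.0169, -0.0273] cupz [0.04 0.35 0.94]
[0.11, -0.04, -0.06, 0.0147, 0.0169, -0.0273] cupz [0.02 0.29 0.96]
[0.11, -0.04, -0.05, 0.0147, 0.0169, -0.0273] cupz [0.   0.24 0.97]
[0.11, -0.03, -0.05, 0.0147, 0.0169, -0.0273] cupz [-0.01  0.18  0.98]
[0.12, -0.03, -0.05, 0.0147, 0.0169, -0.0273] cupz [-0.01  0.12  0.99]
[0.12, -0.02, -0.04, 0.0147, 0.0169, -0.0273] cupz [-0.01  0.06  1.  ]
[0.12, -0.02, -0.04, 0.0147, 0.0169, -0.0273] cupz [-0. -0.  1.]
```

Request:
move_arm(
  plan=[
    [0.09,-0.05,-0.07,0.0147,0.0169,-0.0273],
    [0.1,-0.05,-0.07,0.0147,0.0169,-0.0273],
    [0.1,-0.04,-0.07,0.0147,0.0169,-0.0273],
    [0.11,-0.04,-0.06,0.0147,0.0169,-0.0273],
    [0.11,-0.04,-0.06,0.0147,0.0169,-0.0273],
  ],
)

```text
clock: 8.3
position: [0.5379, 0.3202, 0.0859]
tool_rot: [-3.056, -0.493, 1.716]
force: [-1.4, 1.0, -4.9]
grip_width: 0.049
```

Run:
```python
from h import *
p,R,o=cur();print(p,o["clock"],o["force"],o["grip_width"],R.as_euler('xyz'),o["qpos"])
```

```text
[0.53791488 0.32016333 0.0858607 ] 8.3 [-1.39274759  1.03454085 -4.94122554] 0.048990823166914645 [-3.05593744 -0.49309321  1.71586747] [ 0.22676855  0.94944594 -0.96524461  1.72410074  0.36867017  0.70721725
 -0.55647013]
```

Request:
move_arm(
  plan=[
    [0.11,-0.04,-0.05,0.0147,0.0169,-0.0273],
    [0.11,-0.03,-0.05,0.0147,0.0169,-0.0273],
  ],
)

```text
clock: 8.5
position: [0.5358, 0.323, 0.0906]
tool_rot: [-3.063, -0.613, 1.906]
force: [-0.6, 0.3, -3.9]
grip_width: 0.0489
```

Run:
```python
from h import *
p,R,o=cur();print(p,o["clock"],o["force"],o["grip_width"],R.as_euler('xyz'),o["qpos"])
```

```text
[0.53582401 0.32303098 0.09056778] 8.5 [-0.55309488  0.2703916  -3.86593362] 0.048854003937412245 [-3.06344029 -0.61342481  1.90625032] [ 0.29984873  1.06789223 -1.07867848  1.6443985   0.35815521  0.84312878
 -0.32927034]
```

Rate is fine; finishing the turn.

Request:
move_arm(
  plan=[
    [0.12,-0.03,-0.05,0.0147,0.0169,-0.0273],
    [0.12,-0.02,-0.04,0.0147,0.0169,-0.0273],
    [0.12,-0.02,-0.04,0.0147,0.0169,-0.0273],
  ],
)

```text
clock: 8.8
position: [0.5323, 0.3268, 0.0983]
tool_rot: [-3.136, -0.785, 2.233]
force: [0.1, 0.0, -4.0]
grip_width: 0.0488
```

Run:
```python
from h import *
p,R,o=cur();print(p,o["clock"],o["force"],o["grip_width"],R.as_euler('xyz'),o["qpos"])
zc=R.apply(Ro.from_rotvec([0,-np.pi/4,0]).apply([0,0,-1]));print(zc,"gp",p-R.apply([0,0,.019]))
for n in("wrist","scene","top"):
    cv2.imwrite(f"pics/{n}8.png",viewer.grab_frame(n)[:,:,::-1])
a,b,c=cv2.imread("pics/wrist8.png"),cv2.imread("pics/scene8.png")[60:270,280:560],cv2.imread("pics/top8.png")[120:330,70:350]
cv2.imwrite("pics/p8.png",np.hstack([cv2.resize(x,(400,300)) for x in(b,c)]))
cv2.imwrite("pics/p8w.png",a)
```

```text
[0.53232255 0.3267642  0.09834123] 8.8 [ 0.12649512  0.02878212 -3.97198755] 0.04878658550886286 [-3.13567697 -0.78520284  2.23312766] [ 0.32806574  1.23136573 -1.1972764   1.49196154  0.34168832  1.08927596
 -0.02307908]
[0.00317306 0.00273328 0.99999123] gp [0.54067139 0.31624124 0.11177865]
```

View pics/p8.png

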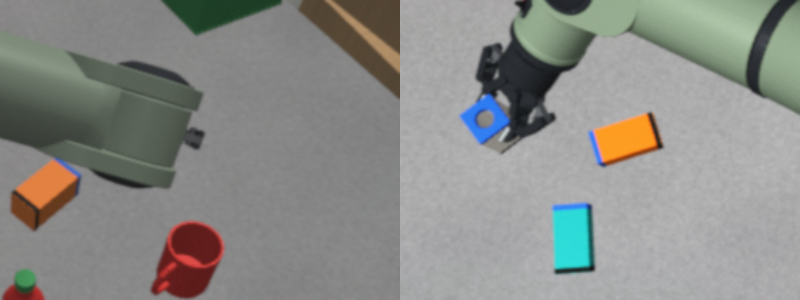

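View pics/p8w.png

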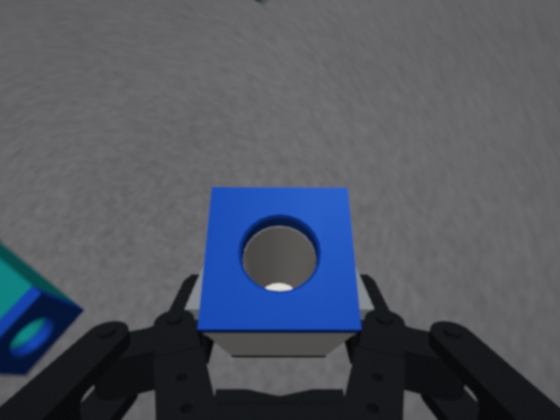

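The cup is upright in the hand, with the mouth centre at wrist (280,253) and top (129,204). Now I'll check its height.

Run:
```python
from h import *
W=info("wrist");T=info("top")
im=cv2.imread("pics/wrist8.png");h=cv2.cvtColor(im,cv2.COLOR_BGR2HSV)
def blue(h): return ((h[...,0]>100)&(h[...,0]<130)&(h[...,1]>140)&(h[...,2]>150)).astype(np.uint8)
m=blue(h); m[:,:150]=0
cn,_=cv2.findContours(m,cv2.RETR_CCOMP,cv2.CHAIN_APPROX_NONE)
k=max(cn,key=cv2.contourArea); q=cv2.approxPolyDP(k,8,True)[:,0];print("quad",q.tolist())
# quad diagonals centre
def centre(q):
    a,b,c,d=q.astype(float); A=np.array([c-a,-(d-b)]).T; s=np.linalg.solve(A,b-a); return a+s[0]*(c-a)
cw=centre(q) if len(q)==4 else None;print(cw)
t=cv2.imread("pics/top8.png");ht=cv2.cvtColor(t,cv2.COLOR_BGR2HSV)
mt=blue(ht);mt[:, 160:]=0;mt[:150]=0;mt[240:]=0
cn,_=cv2.findContours(mt,cv2.RETR_EXTERNAL,cv2.CHAIN_APPROX_NONE);k=max(cn,key=cv2.contourArea)
rc=cv2.minAreaRect(k);print(rc)
print(tri([(W,cw),(T,rc[0])]))
for z in(.138,.144,.15):
  P=[plane(W,x,z) for x in q.astype(float)]
  print(z,plane(W,cw,z),plane(T,rc[0],z),[round(np.linalg.norm(P[i]-P[i-1]),4) for i in range(4)])
```

```text
quad [[212, 188], [199, 328], [360, 327], [346, 188]]
[279.46725634 251.36451778]
((129.12716674804688, 202.67340087890625), (25.321117401123047, 25.96624183654785), 53.746158599853516)
(array([0.53456695, 0.3248671 , 0.13874664]), [np.float64(0.0008574348342945612), np.float64(0.0008574348342945474)])
0.138 [0.53426036 0.32596336 0.138     ] [0.53474147 0.32421183 0.138     ] [np.float64(0.0499), np.float64(0.05), np.float64(0.0499), np.float64(0.0496)]
0.144 [0.53559865 0.32427514 0.144     ] [0.53365852 0.32227262 0.144     ] [np.float64(0.0473), np.float64(0.0474), np.float64(0.0474), np.float64(0.047)]
0.15 [0.53693693 0.32258692 0.15      ] [0.53257556 0.3203334  0.15      ] [np.float64(0.0448), np.float64(0.0448), np.float64(0.0448), np.float64(0.0445)]
```

Cup top is at 138 mm, so its foot is 38 mm up. Lowering.

Request:
move_arm(
  plan=[
    [-0.24,0,0.24,0,0,0],
    [-0.28,0,0.28,0,0,0],
    [-0.28,0,0.28,0,0,0],
    [-0.14,0,0.14,0,0,0],
    [0,0,0,0,0,0],
  ],
)

```text
clock: 9.45
position: [0.532, 0.3273, 0.0652]
tool_rot: [-3.137, -0.783, 2.229]
force: [0.9, -0.0, -3.5]
grip_width: 0.0496
```

Request:
move_arm(
  plan=[
    [-0.04,0,0.04,0,0,0],
    [-0.03,0,0.03,0,0,0],
    [0,0,0,0,0,0],
  ],
)

```text
clock: 9.75
position: [0.5324, 0.3275, 0.0637]
tool_rot: [-3.138, -0.783, 2.23]
force: [-0.4, -0.3, -3.5]
grip_width: 0.0492
```

Request:
move_arm(
  plan=[
    [-0.03,0,0.03,0,0,0],
    [-0.03,0,0.03,0,0,0],
    [0,0,0,0,0,0],
  ],
)

```text
clock: 10.05
position: [0.5324, 0.3274, 0.0614]
tool_rot: [-3.138, -0.783, 2.23]
force: [0.7, -0.2, -4.7]
grip_width: 0.0495
```

Request:
move_arm(
  plan=[
    [-0.03,0,0.03,0,0,0],
    [0,0,0,0,0,0],
  ],
)

```text
clock: 10.25
position: [0.5323, 0.3274, 0.0603]
tool_rot: [-3.138, -0.783, 2.23]
force: [-0.6, -0.7, -4.0]
grip_width: 0.0492
```

Request:
move_arm(
  plan=[
    [-0.03,0,0.03,0,0,0],
    [0,0,0,0,0,0],
  ],
)

```text
clock: 10.45
position: [0.5323, 0.3274, 0.0593]
tool_rot: [-3.138, -0.783, 2.23]
force: [0.3, 0.2, -4.1]
grip_width: 0.0491
```

Request:
move_arm(
  plan=[
    [-0.03,0,0.03,0,0,0],
    [0,0,0,0,0,0],
  ],
)

```text
clock: 10.65
position: [0.5323, 0.3274, 0.0582]
tool_rot: [-3.138, -0.783, 2.23]
force: [0.3, -0.0, -4.3]
grip_width: 0.0489
```

Request:
move_arm(
  plan=[
    [-0.03,0,0.03,0,0,0],
    [0,0,0,0,0,0],
  ],
)

```text
clock: 10.85
position: [0.5324, 0.3274, 0.0578]
tool_rot: [-3.138, -0.783, 2.23]
force: [-0.5, -3.8, 3.4]
grip_width: 0.0493
```

Request:
move_arm(
  plan=[
    [-0.03,0,0.03,0,0,0],
    [0,0,0,0,0,0],
  ],
)

```text
clock: 11.05
position: [0.5324, 0.3275, 0.0577]
tool_rot: [-3.139, -0.784, 2.23]
force: [-2.2, -10.6, 15.8]
grip_width: 0.049
```

Run:
```python
from h import *
p,R,o=cur();print(p,o["clock"],o["force"],"gp",p-R.apply([0,0,.019]))
for n in("wrist","top"):
    cv2.imwrite(f"pics/{n}9.png",viewer.grab_frame(n)[:,:,::-1])
def blue(h): return ((h[...,0]>100)&(h[...,0]<130)&(h[...,1]>140)&(h[...,2]>150)).astype(np.uint8)
def centre(q):
    a,b,c,d=q.astype(float); A=np.array([c-a,-(d-b)]).T; s=np.linalg.solve(A,b-a); return a+s[0]*(c-a)
W=info("wrist");T=info("top")
m=blue(cv2.cvtColor(cv2.imread("pics/wrist9.png"),cv2.COLOR_BGR2HSV)); m[:,:150]=0
k=max(cv2.findContours(m,cv2.RETR_EXTERNAL,cv2.CHAIN_APPROX_NONE)[0],key=cv2.contourArea); q=cv2.approxPolyDP(k,8,True)[:,0];print(q.tolist())
cw=centre(q)
mt=blue(cv2.cvtColor(cv2.imread("pics/top9.png"),cv2.COLOR_BGR2HSV));mt[:, 160:]=0;mt[:150]=0;mt[240:]=0
k=max(cv2.findContours(mt,cv2.RETR_EXTERNAL,cv2.CHAIN_APPROX_NONE)[0],key=cv2.contourArea)
rc=cv2.minAreaRect(k);print(rc,tri([(W,cw),(T,rc[0])]))
for z in(.096,.1,.104):
  P=[plane(W,x,z) for x in q.astype(float)]
  print(z,plane(W,cw,z),plane(T,rc[0],z),[round(np.linalg.norm(P[i]-P[i-1]),4) for i in range(4)])
```

```text
[0.53244826 0.32745878 0.05773097] 11.05 [ -2.23186782 -10.60550152  15.81852819] gp [0.54071397 0.31688978 0.07118363]
[[212, 188], [199, 328], [360, 327], [346, 188]]
((135.0399932861328, 206.22000122070312), (24.40000343322754, 25.000003814697266), 53.13010025024414) (array([0.53446927, 0.32502554, 0.09849481]), [np.float64(0.00047096032196828437), np.float64(0.0004709603219682979)])
0.096 [0.53385882 0.32622233 0.096     ] [0.53490768 0.32530789 0.096     ] [np.float64(0.0507), np.float64(0.0508), np.float64(0.0507), np.float64(0.0504)]
0.1 [0.53474134 0.32508673 0.1       ] [0.53421611 0.32406624 0.1       ] [np.float64(0.049), np.float64(0.049), np.float64(0.049), np.float64(0.0487)]
0.104 [0.53562386 0.32395113 0.104     ] [0.53352454 0.32282458 0.104     ] [np.float64(0.0473), np.float64(0.0473), np.float64(0.0473), np.float64(0.047)]
```

Contact: 16 N up, top at about 99 mm, mouth centre (.5345,.325). I'll relieve the push and open.

Request:
move_arm(
  plan=[
    [0.03,0,-0.03,0,0,0],
    [0,0,0,0,0,0],
  ],
)

```text
clock: 11.35
position: [0.5324, 0.3275, 0.0578]
tool_rot: [-3.139, -0.783, 2.23]
force: [-1.4, -5.1, 6.4]
grip_width: 0.049
```

Request:
move_arm(
  plan=[
    [0,0,0,0,0,0],
    [0,0,0,0,0,0],
    [0,0,0,0,0,0],
    [0,0,0,0,0,0],
    [0,0,0,0,0,0],
  ],
  claw=-1,
)

```text
clock: 11.85
position: [0.5324, 0.3275, 0.0573]
tool_rot: [-3.138, -0.783, 2.23]
force: [-0.5, -0.5, -0.5]
grip_width: 0.0851
```

Run:
```python
from h import *
p,R,o=cur();print(p,o["clock"],o["force"],o["grip_width"])
cv2.imwrite("pics/w10.png",viewer.grab_frame("wrist")[:,:,::-1])
```

```text
[0.53235776 0.32753032 0.05728662] 11.85 [-0.52909795 -0.53926605 -0.45898509] 0.085144359416401
```

View pics/w10.png

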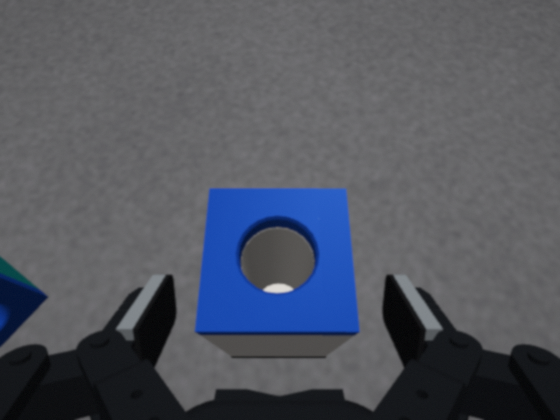

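Released: the cup stands with the mouth at wrist (277,254), jaws clear. I'll retreat along the tool axis.

Request:
move_arm(
  plan=[
    [0,0,-0.5,0,0,0],
    [0,0,-0.9,0,0,0],
    [0,0,-0.9,0,0,0],
    [0,0,-0.9,0,0,0],
    [0,0,-0.9,0,0,0],
  ],
)

```text
clock: 12.4
position: [0.5778, 0.2694, 0.1314]
tool_rot: [-3.139, -0.783, 2.23]
force: [-0.3, -0.3, 0.1]
grip_width: 0.0852
```

Run:
```python
from h import *
p,R,o=cur();print(p,o["clock"],o["force"],o["qpos"])
im=viewer.grab_frame("wrist")[:,:,::-1]; cv2.imwrite("pics/w11.png",im)
np.savez("w11.npz",*info("wrist"))
a=np.load("w1.npz");c=[a[k] for k in a.files]
w1=cv2.imread("pics/w1.png");h=cv2.cvtColor(w1,cv2.COLOR_BGR2HSV)
y=((h[...,0]>20)&(h[...,0]<32)&(h[...,1]>150)&(h[...,2]>150)).astype(np.uint8);y[280:]=0
cv2.imwrite("pics/w1c.png",cv2.resize(w1[115:265,180:320],None,fx=4,fy=4,interpolation=cv2.INTER_CUBIC))
m1=p+[0,0,.04]; R1=down(84)
q=np.array([.47,-.165,.25])
rows(p,R,q,R1,20)
```

```text
[0.5778041  0.26942389 0.13136865] 12.4 [-0.34337365 -0.31871995  0.13992207] [ 0.38591618  1.2132332  -1.20984079  1.38037566  0.31912701  1.24112897
  0.04100124]
[-0.23, -0.7, -0.56, -0.0048, -0.0118, 0.0115]
[-0.27, -0.69, -0.56, -0.0048, -0.0118, 0.0115]
[-0.32, -0.67, -0.56, -0.0048, -0.0118, 0.0115]
[-0.36, -0.65, -0.56, -0.0048, -0.0118, 0.0115]
[-0.41, -0.62, -0.55, -0.0048, -0.0118, 0.0115]
[-0.45, -0.6, -0.54, -0.0048, -0.0118, 0.0115]
[-0.49, -0.58, -0.54, -0.0048, -0.0118, 0.0115]
[-0.53, -0.55, -0.53, -0.0048, -0.0118, 0.0115]
[-0.57, -0.52, -0.51, -0.0048, -0.0118, 0.0115]
[-0.61, -0.49, -0.5, -0.0048, -0.0118, 0.0115]
[-0.64, -0.46, -0.48, -0.0048, -0.0118, 0.0115]
[-0.67, -0.43, -0.47, -0.0048, -0.0118, 0.0115]
[-0.71, -0.4, -0.45, -0.0048, -0.0118, 0.0115]
[-0.74, -0.37, -0.42, -0.0048, -0.0118, 0.0115]
[-0.76, -0.33, -0.4, -0.0048, -0.0118, 0.0115]
[-0.79, -0.3, -0.38, -0.0048, -0.0118, 0.0115]
[-0.81, -0.27, -0.35, -0.0048, -0.0118, 0.0115]
[-0.84, -0.23, -0.33, -0.0048, -0.0118, 0.0115]
[-0.86, -0.19, -0.3, -0.0048, -0.0118, 0.0115]
[-0.87, -0.16, -0.27, -0.0048, -0.0118, 0.0115]
```

View pics/w11.png

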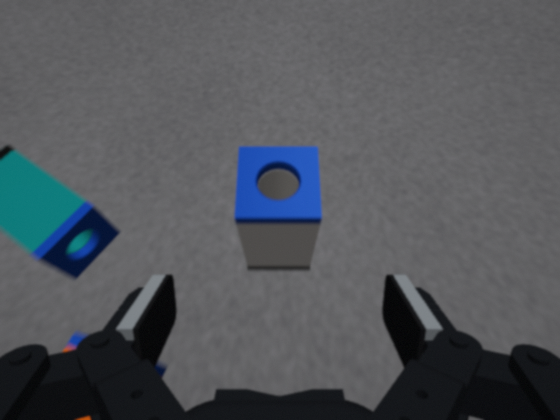

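View pics/w1c.png

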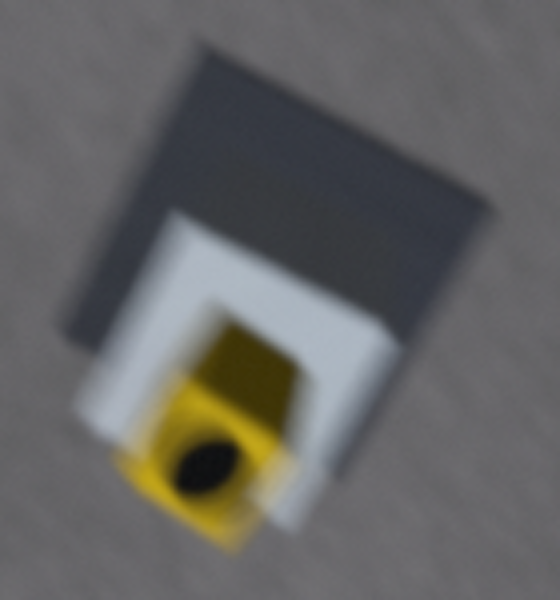

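The cup stands free and upright. On to the probe.

Request:
move_arm(
  plan=[
    [-0.23,-0.7,-0.56,-0.0048,-0.0118,0.0115],
    [-0.27,-0.69,-0.56,-0.0048,-0.0118,0.0115],
    [-0.32,-0.67,-0.56,-0.0048,-0.0118,0.0115],
    [-0.36,-0.65,-0.56,-0.0048,-0.0118,0.0115],
    [-0.41,-0.62,-0.55,-0.0048,-0.0118,0.0115],
  ],
)

```text
clock: 12.95
position: [0.5501, 0.1604, 0.1603]
tool_rot: [-3.071, -0.588, 2.004]
force: [0.4, -0.5, -0.3]
grip_width: 0.0853
```

Request:
move_arm(
  plan=[
    [-0.45,-0.6,-0.54,-0.0048,-0.0118,0.0115],
    [-0.49,-0.58,-0.54,-0.0048,-0.0118,0.0115],
    [-0.53,-0.55,-0.53,-0.0048,-0.0118,0.0115],
    [-0.57,-0.52,-0.51,-0.0048,-0.0118,0.0115],
    [-0.61,-0.49,-0.5,-0.0048,-0.0118,0.0115],
  ],
)

```text
clock: 13.45
position: [0.5233, 0.0515, 0.1899]
tool_rot: [-3.058, -0.389, 1.816]
force: [-0.1, 0.1, 0.4]
grip_width: 0.0856
```

Request:
move_arm(
  plan=[
    [-0.64,-0.46,-0.48,-0.0048,-0.0118,0.0115],
    [-0.67,-0.43,-0.47,-0.0048,-0.0118,0.0115],
    [-0.71,-0.4,-0.45,-0.0048,-0.0118,0.0115],
    [-0.74,-0.37,-0.42,-0.0048,-0.0118,0.0115],
    [-0.76,-0.33,-0.4,-0.0048,-0.0118,0.0115],
  ],
)

```text
clock: 13.95
position: [0.4966, -0.057, 0.2195]
tool_rot: [-3.084, -0.191, 1.642]
force: [0.3, 0.4, -0.3]
grip_width: 0.0853
```

Run:
```python
from h import *
p,R,o=cur();print(p,o["clock"],o["force"],o["qpos"])
rows(p,R,np.array([.46,-.25,.27]),down(84),9)
```

```text
[ 0.49657364 -0.05696066  0.21953365] 13.95 [ 0.31118925  0.42159791 -0.27932859] [ 0.8771631   0.61490305 -1.10118268  1.82495561  0.39282942  1.08875055
 -0.27113355]
[-0.79, -0.25, -0.37, -0.0026, -0.0065, 0.0064]
[-0.8, -0.23, -0.35, -0.0026, -0.0065, 0.0064]
[-0.81, -0.21, -0.34, -0.0026, -0.0065, 0.0064]
[-0.82, -0.19, -0.32, -0.0026, -0.0065, 0.0064]
[-0.83, -0.17, -0.31, -0.0026, -0.0065, 0.0064]
[-0.84, -0.15, -0.29, -0.0026, -0.0065, 0.0064]
[-0.85, -0.13, -0.27, -0.0026, -0.0065, 0.0064]
[-0.86, -0.11, -0.26, -0.0026, -0.0065, 0.0064]
[-0.86, -0.09, -0.24, -0.0026, -0.0065, 0.0064]
```

Request:
move_arm(
  plan=[
    [-0.79,-0.25,-0.37,-0.0026,-0.0065,0.0064],
    [-0.8,-0.23,-0.35,-0.0026,-0.0065,0.0064],
    [-0.81,-0.21,-0.34,-0.0026,-0.0065,0.0064],
    [-0.82,-0.19,-0.32,-0.0026,-0.0065,0.0064],
    [-0.83,-0.17,-0.31,-0.0026,-0.0065,0.0064],
  ],
)

```text
clock: 14.45
position: [0.4762, -0.1644, 0.2474]
tool_rot: [-3.111, -0.085, 1.546]
force: [0.2, 0.6, 0.2]
grip_width: 0.0851
```

Request:
move_arm(
  plan=[
    [-0.84,-0.15,-0.29,-0.0026,-0.0065,0.0064],
    [-0.85,-0.13,-0.27,-0.0026,-0.0065,0.0064],
    [-0.86,-0.11,-0.26,-0.0026,-0.0065,0.0064],
    [-0.86,-0.09,-0.24,-0.0026,-0.0065,0.0064],
    [0,0,0,0,0,0],
  ],
)

```text
clock: 14.95
position: [0.4598, -0.2523, 0.2693]
tool_rot: [-3.141, -0.001, 1.464]
force: [0.6, -0.4, -1.1]
grip_width: 0.0854
```

Request:
move_arm(
  plan=[
    [0,0,0,0,0,0],
  ],
)

```text
clock: 15.05
position: [0.4603, -0.2497, 0.2689]
tool_rot: [-3.14, -0.003, 1.467]
force: [-0.3, 0.1, -0.3]
grip_width: 0.0852
```

Run:
```python
from h import *
p,R,o=cur();print(p,R.as_euler('xyz'),o["clock"],o["force"],o["qpos"])
np.savez("w12.npz",*info("wrist"))
w=viewer.grab_frame("wrist")[:,:,::-1]; cv2.imwrite("pics/w12.png",w)
```

```text
[ 0.46031899 -0.24967084  0.26890894] [-3.13991411e+00 -2.83674121e-03  1.46742650e+00] 15.05 [-0.29940869  0.06760987 -0.32606145] [ 1.13800213  0.48724676 -1.03539157  1.7828971   0.45625091  1.139107
 -0.14827603]
```

View pics/w12.png

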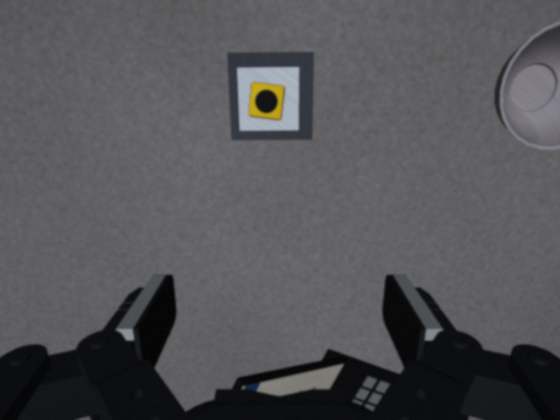

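Stand at wrist (270,97), handle black disc at (266,101). The handle looks turned slightly clockwise from the stand, so I'll measure it.

Run:
```python
from h import *
w=cv2.imread("pics/w12.png");h=cv2.cvtColor(w,cv2.COLOR_BGR2HSV)
a=np.load("w12.npz");c=[a[k] for k in a.files]
y=((h[...,0]>18)&(h[...,0]<35)&(h[...,1]>120)&(h[...,2]>130)).astype(np.uint8)
k=max(cv2.findContours(y,cv2.RETR_EXTERNAL,cv2.CHAIN_APPROX_NONE)[0],key=cv2.contourArea)
rc=cv2.minAreaRect(k);b=cv2.boxPoints(rc);print(rc,b.tolist())
P=[plane(c,q,.15) for q in b]
print([np.round(x,4).tolist() for x in P],np.mean(P,0),[np.degrees(np.arctan2(*(P[i]-P[i-1])[[1,0]])) for i in range(4)],[np.linalg.norm(P[i]-P[i-1]) for i in range(4)])
d=((h[...,2]<45)).astype(np.uint8);x,yy,ww,hh=cv2.boundingRect(k);mm=np.zeros_like(d);mm[yy:yy+hh,x:x+ww]=1
kd=max(cv2.findContours(d*mm,cv2.RETR_EXTERNAL,cv2.CHAIN_APPROX_NONE)[0],key=cv2.contourArea);e=cv2.minEnclosingCircle(kd);print("disc",e,plane(c,e[0],.15),"top cam/scene earlier (.4588,-.1774)",)
S=((h[...,2]>140)&(h[...,1]<50)).astype(np.uint8);S[150:]=0;S[:,340:]=0
ks=max(cv2.findContours(S,cv2.RETR_EXTERNAL,cv2.CHAIN_APPROX_NONE)[0],key=cv2.contourArea);rs=cv2.minAreaRect(ks);bs=cv2.boxPoints(rs)
Q=[plane(c,q,.1) for q in bs];print("stand",rs,np.mean(Q,0),[np.degrees(np.arctan2(*(Q[i]-Q[i-1])[[1,0]])) for i in range(4)])
print("tri", tri([(c,e[0]),(info("scene"),(125+(437-346)/3.49-.5,175+(357-297+.5)/3.49-.5)),(info("top"),(388.5,240.1))]))
cv2.imwrite("pics/w12c.png",cv2.resize(w[40:150,215:325],None,fx=5,fy=5,interpolation=cv2.INTER_CUBIC))
```

```text
((265.8153991699219, 100.4769287109375), (32.99323654174805, 33.98551940917969), 7.125016689300537) [[247.33847045898438, 115.29232025146484], [251.55386352539062, 81.5692367553711], [284.2923278808594, 85.66153717041016], [280.0769348144531, 119.3846206665039]]
[[0.4448, -0.1853, 0.15], [0.4506, -0.1634, 0.15], [0.4726, -0.1683, 0.15], [0.4674, -0.1905, 0.15]] [ 0.45885652 -0.17686853  0.15      ] [np.float64(167.18509023849418), np.float64(75.2809287661318), np.float64(-12.62820973541344), np.float64(-103.1272652207099)] [np.float64(0.02322367544181026), np.float64(0.022704617762048185), np.float64(0.02259348301893697), np.float64(0.02276604011164262)]
disc ((265.8571472167969, 101.0), 10.2271146774292) [ 0.45886517 -0.17706222  0.15      ] top cam/scene earlier (.4588,-.1774)
stand ((267.5, 98.5), (63.0, 61.0), 90.0) [ 0.45846641 -0.17701497  0.1       ] [np.float64(82.08064659561039), np.float64(-5.875772236165956), np.float64(-94.94225050663943), np.float64(174.13074503952154)]
tri (array([ 0.45877516, -0.17735702,  0.14850505]), [np.float64(0.00026247165529563244), np.float64(0.0005784728547689588), np.float64(0.000830409105653149)])
```

View pics/w12c.png

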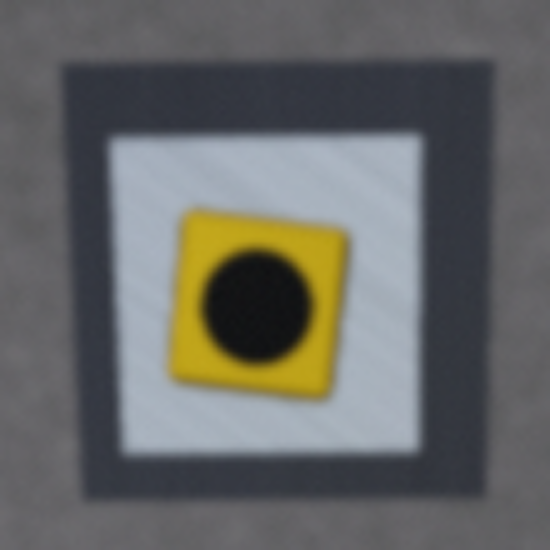

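Probe axis at (.4588, -.1772), handle yaw about -13°, top about 149 mm. So tool yaw is 76.8°.

Run:
```python
from h import *
p,R,o=cur()
q=np.array([.4588,-.1772,.19]);R1=down(76.8)
rows(p,R,q,R1,5);print();rows(q,R1,q+[0,0,-.082],R1,5)
```

```text
[0.57, -0.07, 0.63, -0.0001, -0.0002, 0.0081]
[0.57, -0.09, 0.63, -0.0001, -0.0002, 0.0081]
[0.57, -0.1, 0.63, -0.0001, -0.0002, 0.0081]
[0.56, -0.11, 0.63, -0.0001, -0.0002, 0.0081]
[0.56, -0.13, 0.63, -0.0001, -0.0002, 0.0081]

[0.0, -0.0, 0.66, 0.0, 0.0, 0.0]
[0.0, -0.0, 0.66, 0.0, 0.0, 0.0]
[0.0, -0.0, 0.66, 0.0, 0.0, 0.0]
[0.0, -0.0, 0.66, 0.0, 0.0, 0.0]
[0.0, -0.0, 0.66, 0.0, 0.0, 0.0]
```

Request:
move_arm(
  plan=[
    [0.57,-0.07,0.63,0,0,0.0081],
    [0.57,-0.09,0.63,0,0,0.0081],
    [0.57,-0.1,0.63,0,0,0.0081],
    [0.56,-0.11,0.63,0,0,0.0081],
    [0.56,-0.13,0.63,0,0,0.0081],
  ],
)

```text
clock: 15.6
position: [0.4588, -0.1759, 0.1895]
tool_rot: [-3.139, -0.003, 1.341]
force: [-0.6, 0.3, -0.2]
grip_width: 0.0852
```

Request:
move_arm(
  plan=[
    [0,0,0,0,0,0],
    [0,0,0,0,0,0],
  ],
)

```text
clock: 15.8
position: [0.459, -0.1769, 0.1905]
tool_rot: [-3.139, -0.003, 1.343]
force: [0.2, -1.3, 0.5]
grip_width: 0.0852
```

Run:
```python
from h import *
p,R,o=cur();print(p,R.as_euler('xyz'),o["clock"],o["force"])
c=info("wrist")
w=viewer.grab_frame("wrist")[:,:,::-1].copy(); cv2.imwrite("pics/w13.png",w)
h=cv2.cvtColor(w,cv2.COLOR_BGR2HSV)
y=((h[...,0]>18)&(h[...,0]<35)&(h[...,1]>120)&(h[...,2]>130)).astype(np.uint8)
k=max(cv2.findContours(y,cv2.RETR_EXTERNAL,cv2.CHAIN_APPROX_NONE)[0],key=cv2.contourArea)
rc=cv2.minAreaRect(k);b=cv2.boxPoints(rc);print(rc)
P=[plane(c,q,.15) for q in b];print(np.mean(P,0),[np.degrees(np.arctan2(*(P[i]-P[i-1])[[1,0]])) for i in range(4)],[np.linalg.norm(P[i]-P[i-1]) for i in range(4)])
rows(p,R,np.array([.4588,-.1772,.108]),down(76.8),4)
```

```text
[ 0.45900424 -0.17685864  0.19046254] [-3.13907801e+00 -2.85529312e-03  1.34299426e+00] 15.8 [ 0.16218791 -1.2656591   0.47579963]
((278.5, 240.5), (39.0, 41.0), 90.0)
[ 0.4591252  -0.17640485  0.15      ] [np.float64(75.97914609413057), np.float64(-12.96608678081072), np.float64(-102.0208093867755), np.float64(167.04569668177197)] [np.float64(0.023237507547532652), np.float64(0.022137367044720864), np.float64(0.0232320122213867), np.float64(0.022948395406413583)]
[-0.01, 0.0, 0.82, -0.0002, -0.0002, 0.0002]
[-0.01, 0.0, 0.82, -0.0002, -0.0002, 0.0002]
[-0.0, -0.0, 0.82, -0.0002, -0.0002, 0.0002]
[-0.0, -0.0, 0.82, -0.0002, -0.0002, 0.0002]
```

View pics/w13.png

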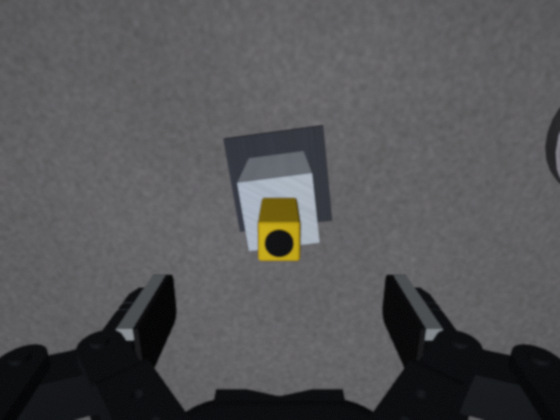

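The handle at (279,240) is square to the jaws and centred. Descend and grip.

Request:
move_arm(
  plan=[
    [-0.01,0,0.82,-0.0002,-0.0002,0.0002],
    [-0.01,0,0.82,-0.0002,-0.0002,0.0002],
    [0,0,0.82,-0.0002,-0.0002,0.0002],
    [0,0,0.82,-0.0002,-0.0002,0.0002],
    [0,0,0,0,0,0],
  ],
)

```text
clock: 16.35
position: [0.4579, -0.1778, 0.107]
tool_rot: [-3.14, -0.001, 1.338]
force: [0.7, 0.4, -0.3]
grip_width: 0.0851
```

Request:
move_arm(
  plan=[
    [0,0,0,0,0,0],
    [0,0,0,0,0,0],
    [0,0,0,0,0,0],
    [0,0,0,0,0,0],
    [0,0,0,0,0,0],
  ],
  claw=1,
  force=50,
)

```text
clock: 16.85
position: [0.4588, -0.1777, 0.1089]
tool_rot: [3.141, 0.0, 1.338]
force: [-1.3, -0.5, 9.0]
grip_width: 0.0233
```

Request:
move_arm(
  plan=[
    [0,0,0,0,0,0],
    [0,0,0,0,0,0],
    [0,0,0,0,0,0],
  ],
)

```text
clock: 17.15
position: [0.4588, -0.1777, 0.1089]
tool_rot: [3.141, 0.0, 1.338]
force: [-1.8, -1.2, 9.8]
grip_width: 0.0236
```

Run:
```python
from h import *
p,R,o=cur();print(p,R.as_euler('xyz'),o["clock"],o["force"],o["grip_width"])
cv2.imwrite("pics/w14.png",viewer.grab_frame("wrist")[:,:,::-1])
```

```text
[ 0.45881961 -0.17770532  0.10887716] [3.14061167e+00 4.10303724e-04 1.33826704e+00] 17.15 [-1.81216761 -1.21425289  9.83542296] 0.02355982507968874
```

View pics/w14.png

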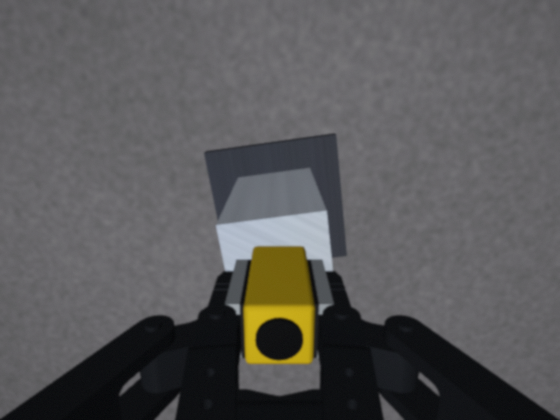

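Handle gripped at 23.6 mm wide. Lift straight up.

Request:
move_arm(
  plan=[
    [0,0,-0.3,0,0,0],
    [0,0,-0.7,0,0,0],
    [0,0,-0.9,0,0,0],
    [0,0,-0.9,0,0,0],
    [0,0,-0.9,0,0,0],
  ],
)

```text
clock: 17.7
position: [0.4584, -0.1773, 0.2021]
tool_rot: [3.141, -0.0, 1.339]
force: [-0.3, 0.2, -0.9]
grip_width: 0.0237
```

Request:
move_arm(
  plan=[
    [0,0,-0.9,0,0,0],
    [0,0,-0.9,0,0,0],
    [0,0,-0.9,0,0,0],
    [0,0,-0.4,0,0,0],
    [0,0,0,0,0,0],
  ],
)

```text
clock: 18.2
position: [0.4589, -0.1776, 0.2792]
tool_rot: [3.14, 0.0, 1.338]
force: [0.0, 0.6, -1.2]
grip_width: 0.0238
```

Request:
move_arm(
  plan=[
    [0,0,0,0,0,0],
  ],
)

```text
clock: 18.3
position: [0.4582, -0.1776, 0.2776]
tool_rot: [-3.141, -0.0, 1.338]
force: [0.3, -1.1, -0.5]
grip_width: 0.0237
```

Run:
```python
from h import *
p,R,o=cur();print(p,R.as_euler('xyz'),o["clock"],o["force"],o["grip_width"],o["qpos"])
for n in("scene","top","wrist"):
    cv2.imwrite(f"pics/{n}15.png",viewer.grab_frame(n)[:,:,::-1])
S=info("scene");T=info("top")
exp=p+[0,0,-.0439]; tip=p+[0,0,-.1039]
print("expect band",proj(S,exp),proj(T,exp),"tip",proj(S,tip),proj(T,tip))
us,vs=proj(S,exp).astype(int);ut,vt=proj(T,exp).astype(int)
a=cv2.imread("pics/scene15.png")[vs-50:vs+50,us-50:us+50];b=cv2.imread("pics/top15.png")[vt-50:vt+50,ut-50:ut+50]
print(us,vs,ut,vt)
cv2.imwrite("pics/p15.png",np.hstack([cv2.resize(x,(400,400),interpolation=cv2.INTER_CUBIC) for x in(a,b)]))
```

```text
[ 0.45816266 -0.17758062  0.27759945] [-3.14118978e+00 -7.44761951e-05  1.33830716e+00] 18.3 [ 0.2699551  -1.13639747 -0.46452343] 0.02370169316959666 [ 1.04858069  0.41018094 -1.04087763  1.84962564  0.394398    1.10865151
 -0.3698714 ]
expect band [140.57626797 161.73932182] [398.67568792 235.38161994] tip [147.3843116  183.23894708] [391.09399251 238.93964116]
140 161 398 235
```

View pics/p15.png

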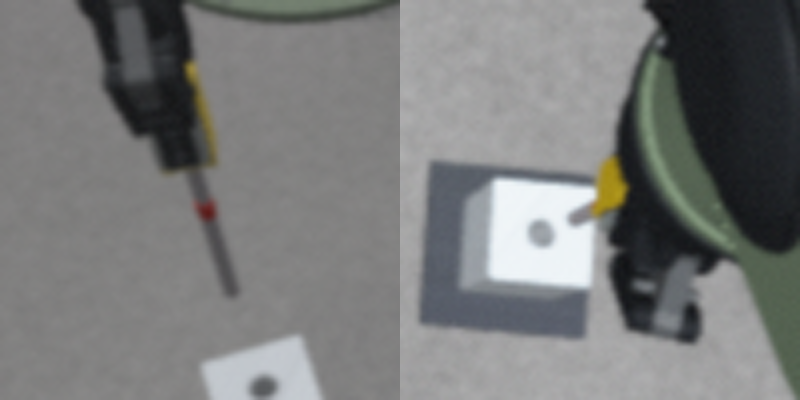

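The probe hangs upright: red band at scene (141,164), tip at (148,185). I'll check this against the stand's bore, at scene (155,207), to cancel camera bias.

Run:
```python
from h import *
S=info("scene");T=info("top")
s=cv2.imread("pics/scene15.png")
cv2.imwrite("pics/s15c.png",cv2.resize(s[140:225,115:200],(595,595),interpolation=cv2.INTER_CUBIC))
print(proj(S,(.4588,-.1774,.1)),proj(T,(.4588,-.1774,.1)))
p=np.array([.4585,-.1776,.2776])
for dz in(-.0439,-.1039): print(dz,proj(S,p+[0,0,dz]),proj(S,p+[0,0,dz-.003]),proj(S,p+[.003,0,dz]))
h=cv2.cvtColor(s,cv2.COLOR_BGR2HSV)
m=(((h[...,0]<8)|(h[...,0]>172))&(h[...,1]>120)).astype(np.uint8);m[:140]=0;m[190:]=0;m[:,:120]=0;m[:,170:]=0
ys,xs=np.nonzero(m);print(xs.mean(),ys.mean(),len(xs))
```

```text
[155.03734303 206.98838633] [382.9422101  242.40031747]
-0.0439 [140.62720674 161.87445122] [140.98513012 163.00483396] [141.17684748 163.04651586]
-0.1039 [147.43389786 183.37113644] [147.75579515 184.38774269] [147.96612908 184.51743007]
141.2 163.5 10
```

View pics/s15c.png

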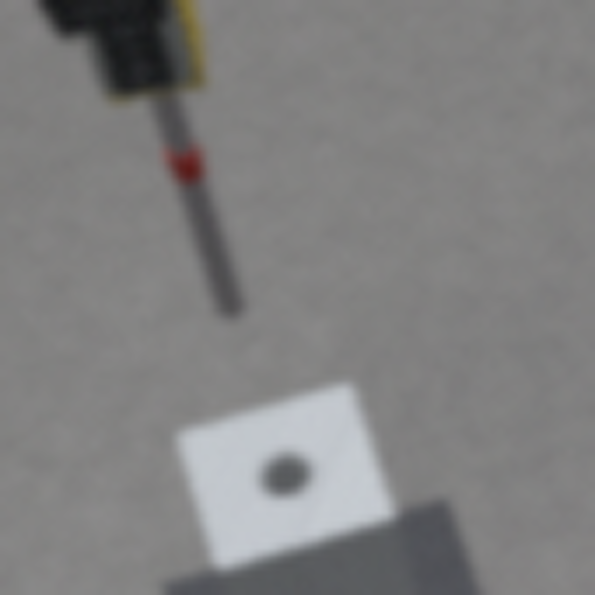

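The stand bore matches prediction to 0.4 px. The probe sits within about 1–2 mm of the expected height in the hand, and it is upright. Next, the cup mouth from the unobstructed views.

Run:
```python
from h import *
S=info("scene");T=info("top")
s=cv2.imread("pics/scene15.png");t=cv2.imread("pics/top15.png")
e=np.array([.5345,.325,.1]);ps=proj(S,e);pt=proj(T,e);print(ps,pt)
out=[]
for n,im,pp in(("s",s,ps),("t",t,pt)):
    x,y=pp.astype(int);out.append(cv2.resize(im[y-30:y+30,x-30:x+30],(400,400),interpolation=cv2.INTER_CUBIC));print(n,x-30,y-30)
cv2.imwrite("pics/p15b.png",np.hstack(out))
p,R,o=cur()
rows(p,R,np.array([.5345,.255,.262]),down(84),20)
```

```text
[391.42021655 146.93797814] [134.58893974 206.08427771]
s 361 116
t 104 176
[0.88, -0.05, 0.03, -0.0, -0.0, -0.002]
[0.88, -0.04, 0.03, -0.0, -0.0, -0.002]
[0.88, -0.04, 0.03, -0.0, -0.0, -0.002]
[0.88, -0.03, 0.03, -0.0, -0.0, -0.002]
[0.88, -0.03, 0.03, -0.0, -0.0, -0.002]
[0.88, -0.02, 0.03, -0.0, -0.0, -0.002]
[0.88, -0.02, 0.03, -0.0, -0.0, -0.002]
[0.88, -0.01, 0.03, -0.0, -0.0, -0.002]
[0.88, -0.01, 0.03, -0.0, -0.0, -0.002]
[0.88, -0.0, 0.03, -0.0, -0.0, -0.002]
[0.88, 0.01, 0.03, -0.0, -0.0, -0.002]
[0.88, 0.01, 0.03, -0.0, -0.0, -0.002]
[0.88, 0.02, 0.03, -0.0, -0.0, -0.002]
[0.88, 0.02, 0.03, -0.0, -0.0, -0.002]
[0.88, 0.03, 0.03, -0.0, -0.0, -0.002]
[0.88, 0.03, 0.03, -0.0, -0.0, -0.002]
[0.88, 0.04, 0.03, -0.0, -0.0, -0.002]
[0.88, 0.04, 0.03, -0.0, -0.0, -0.002]
[0.88, 0.05, 0.03, -0.0, -0.0, -0.002]
[0.88, 0.06, 0.03, -0.0, -0.0, -0.002]
```

View pics/p15b.png

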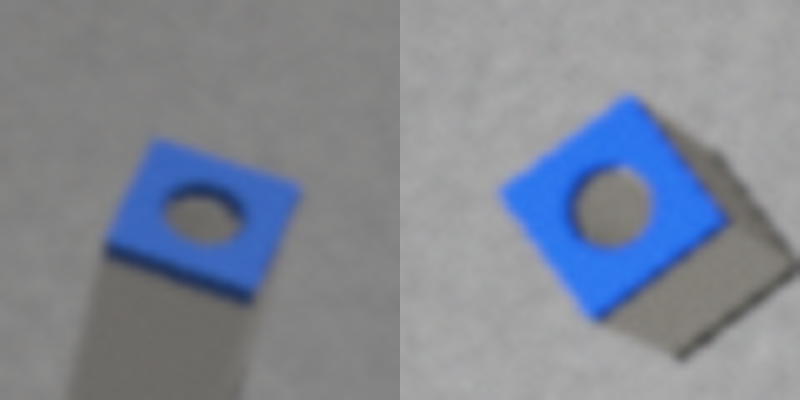

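Run:
```python
from h import *
S=info("scene");T=info("top")
a=(391.2,147.6);b=(135.2,206.5)
print(tri([(S,a),(T,b)]),plane(S,a,.1),plane(T,b,.1))
```

```text
(array([0.53419672, 0.32477954, 0.0976089 ]), [np.float64(0.00033739408561301914), np.float64(0.00033739408561314605)]) [0.53587101 0.32350304 0.1       ] [0.53363624 0.3237126  0.1       ]
```

Request:
move_arm(
  plan=[
    [0.6,-0.03,0.02,0,0,-0.002],
    [0.88,-0.04,0.03,0,0,-0.002],
    [0.88,-0.04,0.03,0,0,-0.002],
    [0.88,-0.03,0.03,0,0,-0.002],
    [0.88,-0.03,0.03,0,0,-0.002],
  ],
)

```text
clock: 18.95
position: [0.4767, -0.0742, 0.2744]
tool_rot: [-3.141, -0.001, 1.371]
force: [0.0, -0.6, -1.6]
grip_width: 0.023
```

Request:
move_arm(
  plan=[
    [0.88,-0.02,0.03,0,0,-0.002],
    [0.88,-0.02,0.03,0,0,-0.002],
    [0.88,-0.01,0.03,0,0,-0.002],
    [0.88,-0.01,0.03,0,0,-0.002],
    [0.88,0,0.03,0,0,-0.002],
  ],
)

```text
clock: 19.45
position: [0.4956, 0.0341, 0.2706]
tool_rot: [-3.141, -0.0, 1.402]
force: [1.3, -0.1, -1.6]
grip_width: 0.0234
```

Request:
move_arm(
  plan=[
    [0.88,0.01,0.03,0,0,-0.002],
    [0.88,0.01,0.03,0,0,-0.002],
    [0.88,0.02,0.03,0,0,-0.002],
    [0.88,0.02,0.03,0,0,-0.002],
    [0.88,0.03,0.03,0,0,-0.002],
  ],
)

```text
clock: 19.95
position: [0.5148, 0.1424, 0.2668]
tool_rot: [-3.141, -0.0, 1.434]
force: [-0.2, -0.5, -0.4]
grip_width: 0.0233
```

Request:
move_arm(
  plan=[
    [0.88,0.03,0.03,0,0,-0.002],
    [0.88,0.04,0.03,0,0,-0.002],
    [0.6,0.03,0.03,0,0,-0.002],
    [0,0,0,0,0,0],
    [0,0,0,0,0,0],
  ],
)

```text
clock: 20.45
position: [0.525, 0.1992, 0.2646]
tool_rot: [-3.141, 0.0, 1.453]
force: [-0.7, -0.2, -1.1]
grip_width: 0.0239
```

Request:
move_arm(
  plan=[
    [0,0,0,0,0,0],
  ],
)

```text
clock: 20.55
position: [0.5254, 0.1983, 0.2648]
tool_rot: [-3.142, 0.0, 1.451]
force: [0.4, -0.8, -0.3]
grip_width: 0.0232
```

Run:
```python
from h import *
p,R,o=cur();print(p,R.as_euler('xyz'),o["clock"],o["force"],o["grip_width"],o["qpos"])
np.savez("w16.npz",*info("wrist"))
for n in("wrist","scene","top"):
    cv2.imwrite(f"pics/{n}16.png",viewer.grab_frame(n)[:,:,::-1])
```

```text
[0.52537762 0.19826328 0.26483816] [-3.14155157e+00  3.23597585e-04  1.45111901e+00] 20.55 [ 0.38391225 -0.78823422 -0.29080629] 0.023221044919330365 [ 0.23328108  0.5571767  -1.01940291  1.69624144  0.5089911   1.18017891
 -1.03963004]
```

View pics/wrist16.png

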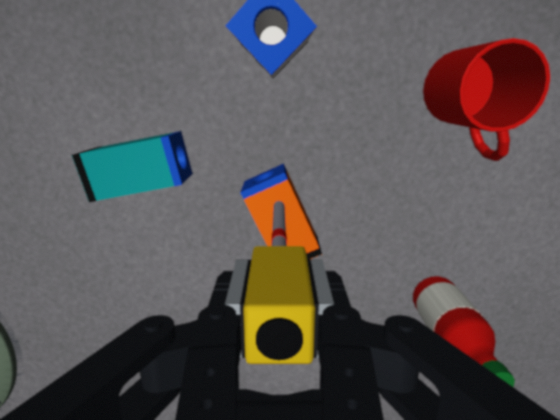

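View pics/scene16.png

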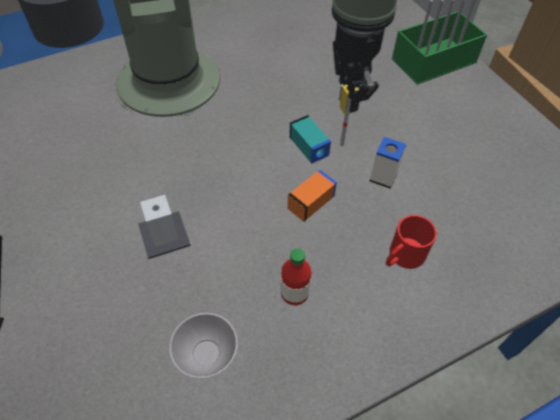

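The scene is clear: cup upright at scene (390,160), probe in hand. In the wrist view the tip is at (279,206), the band at (279,234), the mouth at (271,25). Moving above the mouth with the tip about 25 mm over it.

Run:
```python
from h import *
p,R,o=cur()
a=np.load("w16.npz");c=[a[k] for k in a.files]
w=cv2.imread("pics/wrist16.png");h=cv2.cvtColor(w,cv2.COLOR_BGR2HSV)
print("exp tip",proj(c,p+R.apply([0,0,.1039])),"band",proj(c,p+R.apply([0,0,.0439])),"mm deeper",proj(c,p+R.apply([0,0,.1059])))
cv2.imwrite("pics/w16c.png",cv2.resize(w[195:250,255:305],None,fx=8,fy=8,interpolation=cv2.INTER_CUBIC))
rows(p,R,np.array([.5343,.3245,.230]),down(83),6)
```

```text
exp tip [278.70693637 206.06855098] band [278.71462844 239.15557448] mm deeper [278.70673802 205.21535818]
[0.84, -0.04, 0.23, 0.0, 0.0, 0.0001]
[0.84, -0.04, 0.23, 0.0, 0.0, 0.0001]
[0.84, -0.04, 0.23, 0.0, 0.0, 0.0001]
[0.84, -0.04, 0.23, 0.0, 0.0, 0.0001]
[0.84, -0.04, 0.23, 0.0, 0.0, 0.0001]
[0.84, -0.04, 0.23, 0.0, 0.0, 0.0001]
```

View pics/w16c.png

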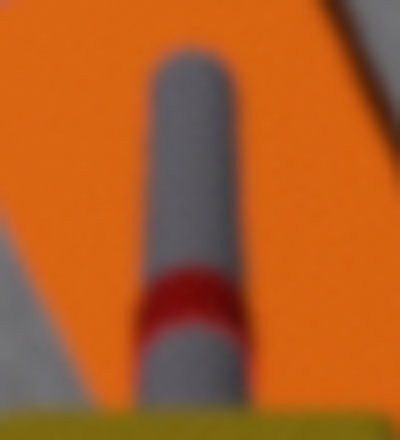

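Run:
```python
from h import *
p,R,o=cur()
a=np.load("w16.npz");c=[a[k] for k in a.files]
for L in(.1019,.1039,.1059,.1079):
    print(L,[round(proj(c,p+R.apply([.004,0,z]))[1],1) for z in(L,L-.055,L-.06,L-.065)],"obs 200.6 228 231.5 235")
```

```text
0.1019 [np.float64(201.6), np.float64(230.5), np.float64(233.9), np.float64(237.4)] obs 200.6 228 231.5 235
0.1039 [np.float64(200.7), np.float64(229.2), np.float64(232.5), np.float64(236.0)] obs 200.6 228 231.5 235
0.1059 [np.float64(199.9), np.float64(227.9), np.float64(231.2), np.float64(234.6)] obs 200.6 228 231.5 235
0.1079 [np.float64(199.1), np.float64(226.6), np.float64(229.8), np.float64(233.2)] obs 200.6 228 231.5 235
```

Request:
move_arm(
  plan=[
    [0.7,-0.03,0.15,0,0,0],
    [0.84,-0.04,0.23,0,0,0],
    [0.84,-0.04,0.23,0,0,0],
    [0.84,-0.04,0.23,0,0,0],
    [0.84,-0.04,0.23,0,0,0],
  ],
)

```text
clock: 21.2
position: [0.5331, 0.3004, 0.2381]
tool_rot: [3.141, -0.0, 1.451]
force: [-0.1, 0.3, -0.5]
grip_width: 0.0235
```

Request:
move_arm(
  plan=[
    [0.7,-0.03,0.2,0,0,0],
    [0.25,-0.01,0.1,0,0,0],
    [0,0,0,0,0,0],
    [0,0,0,0,0,0],
    [0,0,0,0,0,0],
  ],
)

```text
clock: 21.7
position: [0.5352, 0.3228, 0.2311]
tool_rot: [3.141, 0.0, 1.45]
force: [-0.0, 0.1, -1.6]
grip_width: 0.0234
```

Run:
```python
from h import *
p,R,o=cur();print(p,R.as_euler('xyz'),o["clock"],o["force"],o["grip_width"])
np.savez("w17.npz",*info("wrist"))
for n in("wrist","scene","top"):
    cv2.imwrite(f"pics/{n}17.png",viewer.grab_frame(n)[:,:,::-1])
S=info("scene");T=info("top")
m=np.array([.5343,.3245,.11]);out=[]
for n,C in(("scene",S),("top",T)):
    x,y=proj(C,m).astype(int);print(n,x-35,y-35);out.append(cv2.resize(cv2.imread(f"pics/{n}17.png")[y-35:y+35,x-35:x+35],(400,400),interpolation=cv2.INTER_CUBIC))
cv2.imwrite("pics/p17.png",np.hstack(out))
```

```text
[0.53519847 0.32275628 0.2311399 ] [3.14080258e+00 7.73149150e-05 1.45035993e+00] 21.7 [-0.04667721  0.11588093 -1.58175356] 0.02340621084798212
scene 357 108
top 98 170
```

View pics/wrist17.png

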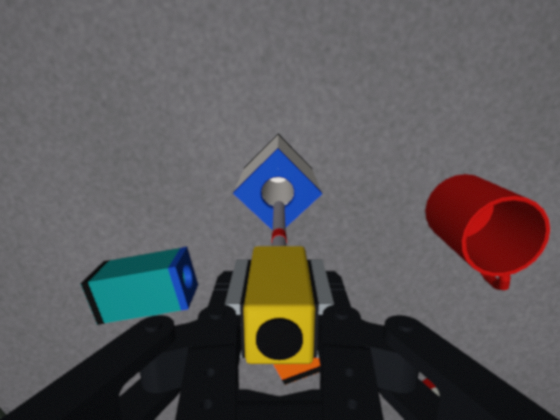

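View pics/p17.png

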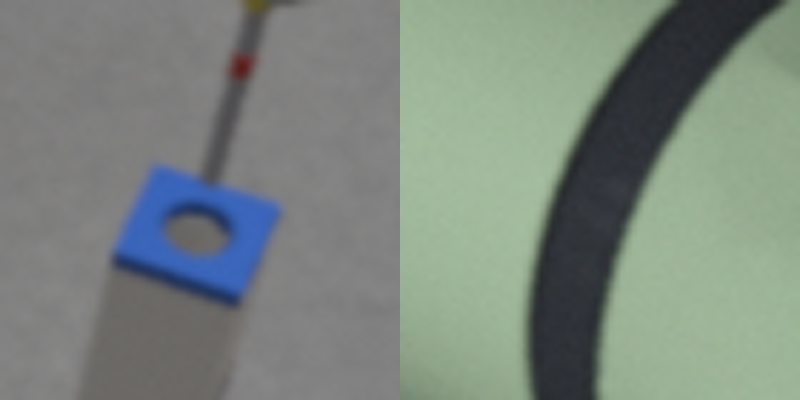

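Run:
```python
from h import *
a=np.load("w17.npz");c=[a[k] for k in a.files]
w=cv2.imread("pics/wrist17.png")
cv2.imwrite("pics/w17c.png",cv2.resize(w[135:245,223:333],None,fx=5,fy=5,interpolation=cv2.INTER_CUBIC))
h=cv2.cvtColor(w,cv2.COLOR_BGR2HSV)
m=((h[...,0]>100)&(h[...,0]<130)&(h[...,1]>140)&(h[...,2]>120)).astype(np.uint8);m[:,:225]=0;m[:,335:]=0;m[245:]=0
ys,xs=np.nonzero(m)
ext=[(xs[ys==ys.min()].mean(),ys.min()-.5),(xs.max()+.5,ys[xs==xs.max()].mean()),(xs.min()-.5,ys[xs==xs.min()].mean())];print(ext)
P=[plane(c,q,.1) for q in ext];print(P,"centre",(P[1]+P[2])/2,np.linalg.norm(P[1]-P[2]),np.linalg.norm(P[0]-P[1]),np.linalg.norm(P[0]-P[2]))
for q in[(277.5,192)]: print(plane(c,q,.1))
S=info("scene");sp=(357+198/5.714-.41,108+229/5.714-.41);print("scene",sp,plane(S,sp,.1))
```

```text
[(np.float64(277.5), np.float64(148.5)), (np.float64(321.5), np.float64(193.5)), (np.float64(233.5), np.float64(192.5))]
[array([0.53905387, 0.35941186, 0.1       ]), array([0.56921433, 0.32008499, 0.1       ]), array([0.50049697, 0.32920191, 0.1       ])] centre [0.53485565 0.32464345 0.1       ] 0.06931950681665996 0.0495606227030251 0.04898240117846686
[0.53493126 0.32545806 0.1       ]
scene (391.2417325866293, 147.66700385019251) [0.53607083 0.32347361 0.1       ]
```

View pics/w17c.png

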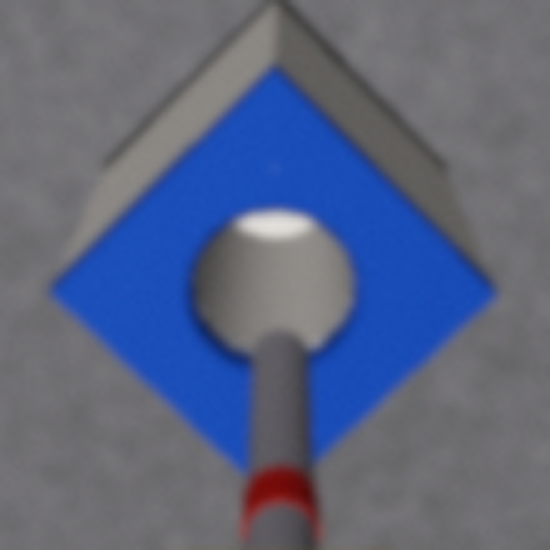

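Run:
```python
from h import *
S=info("scene");p=np.array([.5352,.3228,.2311]);s=cv2.imread("pics/scene17.png")
x0,y0=370,105
cv2.imwrite("pics/s17c.png",cv2.resize(s[y0:y0+70,x0:x0+50],None,fx=8,fy=8,interpolation=cv2.INTER_CUBIC))
for L in(.1048-.06,.1048,.1311):
    q=proj(S,p-[0,0,L]);print(L,q,(q+.5-[x0,y0])*8)
print("dx1mm",proj(S,p+[.001,0,-.13])-proj(S,p+[0,0,-.13]),"dy",proj(S,p+[0,.001,-.13])-proj(S,p+[0,0,-.13]))
```

```text
0.044800000000000006 [398.86956973 118.03502334] [234.95655784 108.28018672]
0.1048 [393.10920992 138.92942185] [188.87367936 275.43537479]
0.1311 [390.74619698 147.50071523] [169.96957588 344.00572187]
dx1mm [0.26658009 0.31235454] dy [ 0.39153439 -0.15670398]
```

View pics/s17c.png

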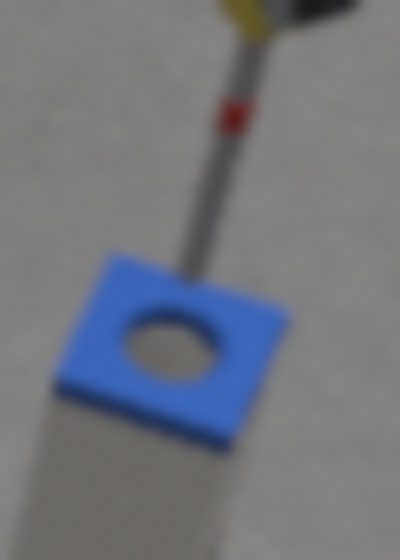

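The scene and wrist views put the stem within about 1–2 mm of the mouth axis. Shift +1.2 mm in y, descend partway and recheck.

Request:
move_arm(
  plan=[
    [0.05,0,0.2,0,0,0],
    [0,0,0.5,0,0,0],
    [0,0,0.5,0,0,0],
    [0,0,0.4,0,0,0],
    [0,0,0.2,0,0,0],
  ],
)

```text
clock: 22.35
position: [0.5345, 0.3248, 0.1842]
tool_rot: [-3.14, 0.001, 1.452]
force: [0.3, -0.1, -0.3]
grip_width: 0.0235
```

Request:
move_arm(
  plan=[
    [0,0,0,0,0,0],
    [0,0,0,0,0,0],
    [0,0,0,0,0,0],
  ],
)

```text
clock: 22.65
position: [0.5351, 0.3253, 0.1863]
tool_rot: [3.141, -0.001, 1.452]
force: [0.1, -0.8, -0.7]
grip_width: 0.0233
```

Run:
```python
from h import *
p,R,o=cur();print(p,R.as_euler('xyz'),o["clock"],o["force"],o["grip_width"])
c=info("wrist");np.savez("w18.npz",*c)
for n in("wrist","scene"):
    cv2.imwrite(f"pics/{n}18.png",viewer.grab_frame(n)[:,:,::-1])
w=cv2.imread("pics/wrist18.png");s=cv2.imread("pics/scene18.png")
a=cv2.resize(w[165:255,233:323],(480,480),interpolation=cv2.INTER_CUBIC);b=cv2.resize(s[110:170,370:410],(320,480),interpolation=cv2.INTER_CUBIC)
cv2.imwrite("pics/p18.png",np.hstack([a,b]))
```

```text
[0.53506661 0.32528721 0.18629369] [ 3.14089698e+00 -6.52536367e-04  1.45155492e+00] 22.65 [ 0.13400817 -0.80905384 -0.66874782] 0.023311345448914268
```

View pics/p18.png

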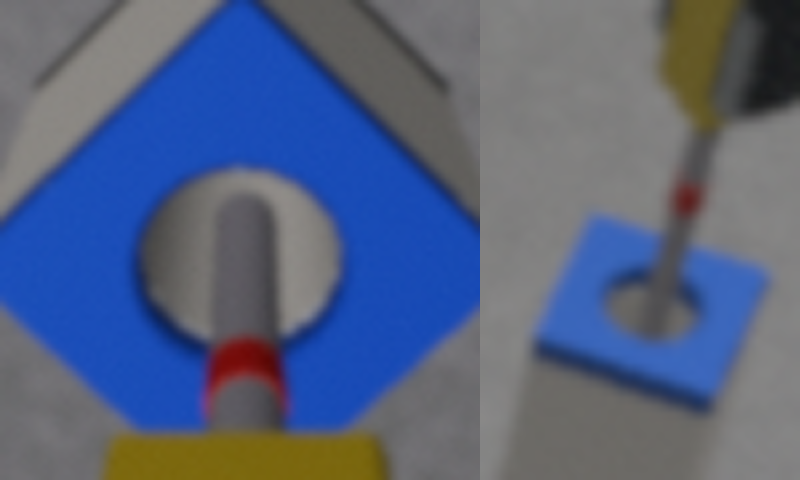

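Run:
```python
from h import *
a=np.load("w18.npz");c=[a[k] for k in a.files]
w=cv2.imread("pics/wrist18.png")
p,R,o=cur();print(p)
q=(277.6,213.0);print("mouth wrist @.1",plane(c,q,.1))
# refit mouth circle from blue/non-blue boundary, upper part of the rim
h=cv2.cvtColor(w,cv2.COLOR_BGR2HSV)
m=((h[...,0]>100)&(h[...,0]<130)&(h[...,1]>140)&(h[...,2]>100)).astype(np.uint8)
pts=[]
for ang in np.radians(np.r_[np.arange(-200,25,5)]):
    d=np.array([np.cos(ang),np.sin(ang)])
    for r in np.arange(8,35,.25):
        x=np.array(q)+d*r
        if m[int(round(x[1])),int(round(x[0]))]: pts.append(x-d*.4);break
W=np.array([plane(c,x,.1)[:2] for x in pts])
A=np.c_[2*W,np.ones(len(W))];s=np.linalg.lstsq(A,(W**2).sum(1),rcond=None)[0];print("circle",s[:2],np.sqrt(s[2]+s[:2]@s[:2]),len(pts))
# stem bias: tip front edge/ band edges, obs vs model
cr=lambda v:165+(v+.5)/5.333-.5
print("obs tip,bandlow,bandup",cr(190),cr(340),cr(378))
for L in(.1039,.1055,.107):print(L,[proj(c,p+R.apply([.004,0,z])) [1].round(1) for z in(L,L-.055,L-.065)])
print("axis u model",proj(c,p+R.apply([0,0,.08]))[0],"obs",233+(245+.5)/5.333-.5)
```

```text
[0.53508587 0.32515707 0.18623617]
mouth wrist @.1 [0.5347401  0.32603635 0.1       ]
circle [0.53463946 0.32527782] 0.012591682283123264 45
obs tip,bandlow,bandup 200.2209825614101 228.34774048378023 235.473185824114
0.1039 [np.float64(200.7), np.float64(229.1), np.float64(235.8)]
0.1055 [np.float64(200.0), np.float64(228.0), np.float64(234.7)]
0.107 [np.float64(199.4), np.float64(227.1), np.float64(233.7)]
axis u model 278.35437065542374 obs 278.5341271329458
```

The wrist circle fit puts the mouth at (.5346,.3253) with radius 12.6 mm, and the stem axis is at (.5351,.3252). Trim -0.75 mm in x and descend to band level (TCP z about 0.145).

Request:
move_arm(
  plan=[
    [0,-0.03,0,0,0,0],
    [0,0,0.4,0,0,0],
    [0,0,0.5,0,0,0],
    [0,0,0.4,0,0,0],
    [0,0,0.2,0,0,0],
  ],
)

```text
clock: 23.25
position: [0.5337, 0.3248, 0.1466]
tool_rot: [-3.14, 0.001, 1.452]
force: [0.5, 0.1, -1.5]
grip_width: 0.0235
```

Request:
move_arm(
  plan=[
    [0,0,0.1,0,0,0],
    [0,0,0,0,0,0],
    [0,0,0,0,0,0],
    [0,0,0,0,0,0],
  ],
)

```text
clock: 23.65
position: [0.5343, 0.3253, 0.1462]
tool_rot: [3.141, -0.001, 1.452]
force: [-0.5, 0.1, -0.9]
grip_width: 0.0236
```

Run:
```python
from h import *
p,R,o=cur();print(p,R.as_euler('xyz'),o["clock"],o["force"],o["grip_width"])
c=info("wrist");np.savez("w19.npz",*c)
for n in("wrist","scene"):
    cv2.imwrite(f"pics/{n}19.png",viewer.grab_frame(n)[:,:,::-1])
p,R,o=cur();print(p)
w=cv2.imread("pics/wrist19.png");s=cv2.imread("pics/scene19.png")
a=cv2.resize(w[165:255,233:323],(480,480),interpolation=cv2.INTER_CUBIC);b=cv2.resize(s[120:170,372:405],(316,480),interpolation=cv2.INTER_CUBIC)
cv2.imwrite("pics/p19.png",np.hstack([a,b]))
```

```text
[0.53431546 0.3253354  0.14623994] [ 3.14091295e+00 -5.43656352e-04  1.45155043e+00] 23.65 [-0.52473991  0.11811873 -0.87298797] 0.023611353451666685
[0.53430796 0.32523939 0.14613708]
```

View pics/p19.png

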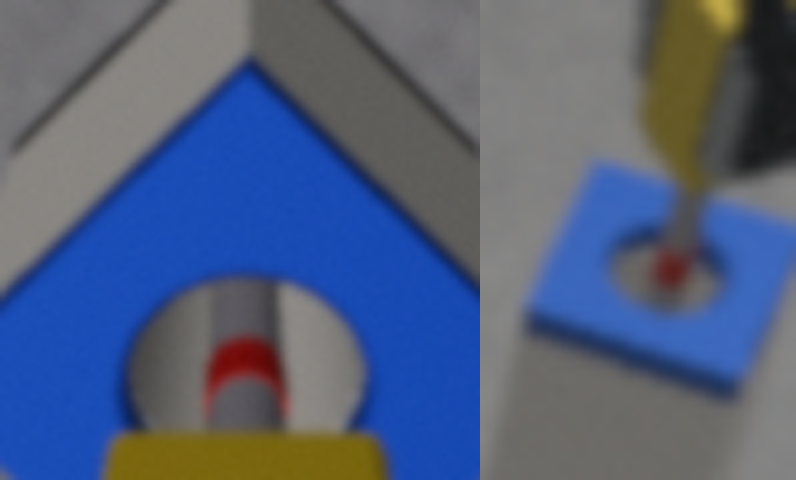

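In both views the band sits inside the mouth and is centred, about 1 mm high. Lower 1.1 mm and check again.

Request:
move_arm(
  plan=[
    [0,0.01,0.045,0,0,0],
    [0,0,0,0,0,0],
    [0,0,0,0,0,0],
    [0,0,0,0,0,0],
    [0,0,0,0,0,0],
  ],
)

```text
clock: 24.25
position: [0.5344, 0.3251, 0.1447]
tool_rot: [3.141, -0.0, 1.452]
force: [-0.4, 0.3, -0.4]
grip_width: 0.0234
```

Run:
```python
from h import *
p,R,o=cur();print(p,R.as_euler('xyz'),o["clock"],o["force"],o["qd"].round(3))
c=info("wrist")
for n in("wrist","scene","top"):
    cv2.imwrite(f"pics/{n}20.png",viewer.grab_frame(n)[:,:,::-1])
w=cv2.imread("pics/wrist20.png");h=cv2.cvtColor(w,cv2.COLOR_BGR2HSV)
m=((h[...,0]>100)&(h[...,0]<130)&(h[...,1]>140)&(h[...,2]>100)).astype(np.uint8)
q=proj(c,[p[0],p[1],.1]);print("axis at mouth",q);pts=[]
for ang in np.radians(np.r_[np.arange(-190,15,5)]):
    d=np.array([np.cos(ang),np.sin(ang)])
    for r in np.arange(10,40,.25):
        x=q+d*r
        if m[int(round(x[1])),int(round(x[0]))]: pts.append(x-d*.4);break
W=np.array([plane(c,x,.1)[:2] for x in pts])
A=np.c_[2*W,np.ones(len(W))];s=np.linalg.lstsq(A,(W**2).sum(1),rcond=None)[0];print("circle",s[:2],np.sqrt(s[2]+s[:2]@s[:2]),len(pts))
S=info("scene");print("scene band model",proj(S,[p[0],p[1],.1]))
sc=cv2.imread("pics/scene20.png");hs=cv2.cvtColor(sc,cv2.COLOR_BGR2HSV)
r=(((hs[...,0]<10)|(hs[...,0]>170))&(hs[...,1]>80)).astype(np.uint8);z=np.zeros_like(r);z[135:160,380:403]=1;ys,xs=np.nonzero(r*z);print("scene band",xs.mean(),ys.mean(),len(xs))
b=cv2.resize(sc[120:170,372:412],(480,600),interpolation=cv2.INTER_CUBIC)
cv2.imwrite("pics/s20c.png",b)
```

```text
[0.53441853 0.32514455 0.14474123] [ 3.14137612e+00 -1.93606381e-04  1.45158847e+00] 24.25 [-0.36921834  0.30742204 -0.4321475 ] [ 0.001  0.     0.     0.    -0.003  0.    -0.   ]
axis at mouth [278.22045682 238.30331413]
circle [0.5345367  0.32511198] 0.012684353887615072 41
scene band model [391.45501471 146.88998534]
scene band 391.3636363636364 147.9090909090909 11
```

View pics/s20c.png

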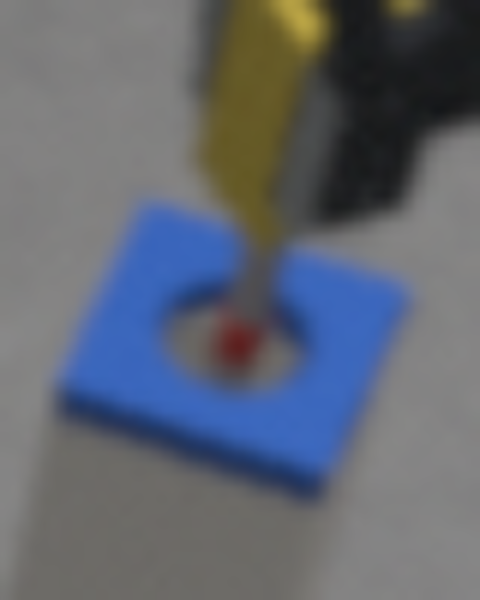

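View pics/scene20.png

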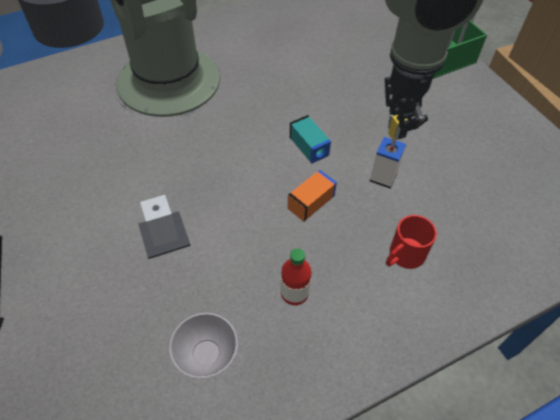

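The band at scene (391.4,147.9) coincides with the mouth centre at (391.2,147.7). The stem axis is within about 0.2 mm of the fitted mouth circle, and everything is still with no contact force. The mug, bowl and sauce bottle look unmoved. Handing in.

Run:
```python
from workcell import workorder,bot
print(workorder.job_done(),bot.observe()["clock"])
```

```text
the job is handed in; nothing more can be done
the job is handed in; nothing more can be done
```

The cup is standing upright with its blue top and hole up, and the probe is held in the middle of the hole with the red band at the cup's top. I handed the job in at about 24.4 s, well under the 61 s limit.

**What I did:** I gripped the white cup across its sides, lifted it 60 mm and turned it upright. Joint 6 was heading for its limit, so I turned the hand sideways partway through. I lowered the cup until it touched the table, let go and backed away. Then I lifted the probe straight out of the stand and lowered it into the hole in steps, checking its position between them.

**Last checks:**
- **Centring:** the stem is about 0.2 mm from the centre of the hole in the wrist view. It is upright to within about 0.02°.
- **Band height:** in the scene view the band is within about 0.3 px (roughly 1 mm) of the centre of the cup's mouth.
- **Still and clear:** the arm was at rest with less than 1 N on the wrist. I saw no sign of the probe touching the cup.
- **Bystanders:** the mug, bowl and sauce bottle looked unmoved in the scene picture.

**Checks that disagreed:**
- **Camera positions:** the views differed by 1–2 mm on the cup mouth's position. I relied on views that showed the stem and the hole together.
- **Probe in the hand:** estimates of how far the probe's tip sits below the hand varied by 1–2 mm.
- **Cup height:** wrist and top views gave heights for the lying cup that were scattered and too low (31–43 mm against 50). The scene and top views both fitted a 50 mm height to within a few millimetres.

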